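# Ratchet the rack clamp tight on a slanted tube station

## Task

Clamp the tube rack firmly on its slanted station: turn the orange lever clockwise (seen from above) until the brass cam comes hard against its stop. The rubber posts leave too little swing to do it in one go, so lift the lever off its serrations, swing it back, let it drop fully into mesh again and turn on. Leave the lever down in mesh, keep off the clear splash shield and do not disturb the things lying around.

Things in the scene. Friction and masses are not known exactly. Their poses are not given: they have to be found in the camera images.
- station: Station holding a tube rack: grey foot 270 x 270 mm under an aluminium deck 300 x 260 mm that slants 30 degrees, its low side facing the robot's left. Origin under the foot's centre, 85 mm below the point where the turning axis meets the deck; x points (level) to the high side, z up. A white rack 220 mm wide, 101 mm tall with capped tubes stands 55 to 111 mm up the slope from the axis.
- hub (a point): Point on the clamp's turning axis, level with the handle's middle when the lever is down. Axes fixed to the deck: z = turning axis, square to the deck (up, leaning 30 degrees to the low side); x up the slope; y across it. Deck surface 58 mm below along z, lower edge at x = -130 mm. Two rubber posts 12 mm thick, tops at z = +8 mm, stand 56 mm from the axis, 60 degrees either side of -x.
- lever_grip (a point): Middle of the orange lever handle, the point to pinch, 95 mm from the axis. Handle: bar 20 mm wide (y), 22 mm high (z), 65 mm long (x), a 28 x 30 mm flange at its outer end; 47 mm free under it. Axes: x along the lever to the hub, y the way it swings, z the turning axis. Steel hub 70 mm across; lever 167 mm over all.
- lever (a joint): Lever angle (rad), growing clockwise seen from above the deck. 0 = handle points straight down the slope (-x of hub), positive = handle towards +y of hub. Stops at -0.75 and +0.75. Lifted, it turns easily (0.06 N m) and stays where left.
- lever_lift (a joint): How far the lever is lifted along the axis (m): 0 = fully down in mesh, 0.014 = highest; a spring presses it down with 5 N at 0, 8 N at the top. Its three teeth are clear of the serrations above 0.007. Landing on top of teeth, it stays up (by as much as 0.007; pressing may nudge the spindle a little) until the lever is turned a little (up to 0.2 rad) either way.
- spindle (a joint): Angle of the serrated cam spindle under the lever (rad), growing clockwise; 1.6 = hard stop, rack clamped. 12 round teeth, one every 0.524 rad; the meshed lever turns it with about 0.1 rad of play either way. Friction 0.25 N m (3 N at the handle): stays where left. At the stop the handle force rises sharply; 10 to 12 N there is enough. The eccentric brass disc on the deck turns with it.
- shield: Clear splash pane 260 mm wide, edged blue, across the deck above the hub, on two steel rods at its sides; not to be pushed. Origin on the deck 28 mm up the slope from the axis; z runs up the pane, y across. The pane spans z = 105 to 285 mm and overhangs the low side by 40 degrees from vertical, so it bars an upright hand; a tool tilted 40 degrees, its wrist leaning to the low side, has room.
- bottle: White reagent bottle, blue cap, 64 mm across, 130 mm tall, standing by the station; origin under its centre. Bystander.
- beaker: Glass beaker, 72 mm across, 90 mm tall, standing by the station; origin under its centre. Bystander.
- tip_box: Blue tip box 80 x 120 x 63 mm; origin under its centre. Bystander.
- wire_rack: White wire rack 90 x 170 x 54 mm with red and green tubes up to 105 mm tall; origin under its centre. Bystander.
- pipette: Grey hand pipette lying down, about 290 mm long, 30 mm high; origin under its middle. Bystander.
- marker: Black marker pen lying on the table before the station, 130 mm long, 17 mm high; origin under its middle. Bystander.
- caps_tray: White open tray 130 x 120 x 45 mm with green caps; origin under its centre. Bystander.

How it is judged:
On the way, in this order (a step that is already met when the one before it is completed fails the run):
1. the lever is lifted clear of its serrations (value of joint lever_lift above 0.0065 m), for 0.1 s.
2. the lever is down in mesh again (value of joint lever_lift below 0.0015 m), for 0.1 s.
3. the cam spindle is turned to its stop (value of joint spindle above 1.54 rad), for 0.2 s.
At the end, for the whole second after the job is handed in: The cam spindle stands at its stop (above 1.54 of 1.6 rad), and the lever is at rest, down in mesh (lifted less than 1.5 mm), let go (value of joint spindle above 1.54 rad and value of joint lever_lift below 0.0015 m and velocity of joint lever between -0.05 and 0.05 rad/s); the robot touches nothing.
It fails at once if the splash shield is pushed with more than 6 N (contact force between any of the arm, the fingers and shield above 6 N).
It fails at once if a bystander is moved more than 25 mm (distance of any of bottle, beaker, tip_box, wire_rack, pipette, marker, caps_tray from where it was at the start of the episode above 0.025 m).
It fails at once if the bottle or the beaker is tipped over (angle between any of bottle, beaker's own z axis and vertical above 0.4 rad).
It also fails if it takes over 51 s, if anything falls off the work surface, if the arm or the gripper's body presses on something with over 40 N, if the wrist force passes 120 N, or if a joint passes its speed limit or range.

## Robot

A 6-joint arm with a two-finger parallel gripper is mounted at the origin on the work surface. World frame = base frame: x ahead of the robot, y to its left, z up, the work surface at z = 0. Lengths are in m, angles in rad, forces in N, time in s.
With the tool pointing down it reaches from about 0.25 to 0.775 m from the base axis. Payload 4 kg.
Tool frame: the origin (TCP) lies at the very end of the fingers, on their centre line; the grasp point (between the pads) lies 19 mm behind it; z points along the fingers, y is the direction in which the jaws open and shut (so a half turn about z gives the same grasp; the last joint's range is limited). The gripper opens to 85 mm and grips with 20 to 120 N. Pads are 22 mm wide; open, the fingers measure 114 mm over their backs; the gripper's body (76 mm by 85 mm) begins 54 mm behind the grasp point. The pads swing forward as they close: fully open they stand 13 mm farther back than shut.
Start: joints at [1.221, 0.087, 1.371, -0, 1.684, -0.103], TCP at [0.134, 0.533, 0.231] pointing down, gripper open.
Joint ranges: [-3.1, 3.1], [-0.76, 2.03], [0.27, 2.55], [-1.08, 4.22], [0.17, 2.65], [-2.57, 2.57]. Speed limits (rad/s): [2.79, 2.79, 3.14, 3.14, 3.14, 3.14].

## Interface

Orientations are given as a unit quaternion [x, y, z, w].
In Python, from bench import r, optics gives the robot as it stands. The module is installed in compiled form; this text tells all that it offers.
- The arm moves only by the tool move_arm, never from a script. Its argument "motion" is a list of rows, each an object of numbers: "tx", "ty", "tz": the shift along the tool's x, y, z as a fraction of full scale; "twist": the turn about the tool's z as a fraction of full scale; "claw": the closure, from 0 (fully open) to 1 (shut). A call has 1 to 5 rows; each row shifts and turns the commanded pose from where the row before left it, along the tool's axes as they then stand; what a row does not reach is not made up. Full scale, the value 1, is 4 cm for a shift and 30 degrees for a turn. A row lasts 1/12 s, in which the tool goes at most 41.7 mm and 7.16 degrees, less where a joint would pass 70% of its speed; a pose out of reach is approached as far as the arm can. A call with a number of a shift or a turn outside -1 to 1 is refused whole. A call with a gripper value outside its range is refused whole. The fingers move at their own pace and stop on an object; "newtons" is the grip in N (left out, the last holds). Time passes only in rows, so rows that do not move let the fingers close. It gives the time, the measured TCP pose, the force and the opening at its end, in the units of the state.
- r.read_state(): the state, without advancing time (a new reading comes with each control period).
- optics.read_camera(name): name is "scene" or "side" or "wrist"; returns (picture, depth): 400x640x3 uint8, red, green, blue; 400x640 float32, m along the optical axis (not along the pixel's ray), 0 where there is no reading.
- optics.camera_info(name): a dict with "fx", "fy", "cx", "cy" (pixels), "cam_to_world" (4x4, takes a point from camera to world coordinates). Camera axes: x right, y down, z forward; pixel columns grow to the right and rows downward; lengths in m; the calibration is good to about 2 mm. A picture is of the moment at which its call begins: read the wrist's pose just before it. camera_info takes no time and is no camera call; for the wrist camera it gives the pose at the moment of the call.
- r.job_done(): hands the job in, once; it reports no verdict.
The state is a dict: "time": time; "joints": joint angles; "joint_velocities": joint speeds; "tau": joint torques, N m; "tool_pos": TCP position; "eef_rot": TCP orientation; "ft_force": force on the tool from outside, world axes, zero at the start; "wrist_torque": the same for the moment, N m; "gripper_width": finger opening in m.
Only numpy, scipy, OpenCV 4.12 (cv2) and the standard library are available. Lean on these libraries where they do the work, as an engineer would, in place of code of your own. Each camera call takes 0.05 s, during which the arm holds its last target. There are 200 camera calls.

## Working session

There is one attempt and no reset: what is moved stays moved. The work goes in short steps, Python scripts to look and compute and a tool call to move; the robot and the scene stay as the last step left them, time stands still between calls to the robot, and variables do not carry over. Pictures are saved under pics/ and viewed, about 8 in all and at most 12, crops included, and the job is handed in when it is done.

Besides the shell and the picture viewer there is one more tool, called by a JSON object that holds its "api" and its "payload". move_arm: Moves the arm, as the interface text tells. Shift numbers are shares of 4 cm and turn numbers shares of 30 degrees, none past 1 either way. Its arguments: {"type":"object","properties":{"motion":{"type":"array","items":{"type":"object","properties":{"tx":{"type":"number"},"ty":{"type":"number"},"tz":{"type":"number"},"twist":{"type":"number"},"claw":{"type":"number"}}}},"newtons":{"type":"number"}},"required":["motion"]}

```bash
ls; mkdir -p pics; python3 - <<'E'
from bench import r, optics
import cv2, numpy as np
print(r.read_state())
for n in("scene","side"):
    p,d=optics.read_camera(n); i=optics.camera_info(n); print(n,i)
    cv2.imwrite(f"pics/{n}0.png",p[:,:,::-1]); np.savez(f"{n}0.npz",p=p,d=d,K=[i['fx'],i['fy'],i['cx'],i['cy']],T=i['cam_to_world'])
E
```

```text
pics
{'time': 0.0, 'joints': array([ 1.22091833e+00,  8.79819640e-02,  1.37227294e+00, -9.75288931e-07,
        1.68359043e+00, -1.03073847e-01]), 'joint_velocities': array([ 0.00033037, -0.00067873, -0.00105615,  0.00049181, -0.00144694,
       -0.00101428]), 'tau': array([-9.58741730e-04, -3.51878643e+01, -3.13268423e+01, -1.09187638e-04,
        1.10262513e-02, -1.12710941e-05]), 'tool_pos': array([0.13418775, 0.53286627, 0.23011491]), 'eef_rot': array([ 1.23089094e-01,  9.92394985e-01, -1.09768444e-03, -2.52441167e-04]), 'ft_force': array([-0.57824003,  0.09069355, -0.54959623]), 'wrist_torque': array([ 0.03098259,  0.01984167, -0.0403867 ]), 'gripper_width': 0.08513268267954095}
scene {'fx': 504.91901416370064, 'fy': 504.91901416370064, 'cx': 328.45072368083515, 'cy': 201.22112000806754, 'cam_to_world': array([[-0.94303651,  0.24592599, -0.22405927,  0.9177569 ],
       [ 0.33232816,  0.66497173, -0.66885767,  0.94089572],
       [-0.0154964 , -0.70521841, -0.70882075,  1.11246723],
       [ 0.        ,  0.        ,  0.        ,  1.        ]])}
side {'fx': 460.5728449758511, 'fy': 460.5728449758511, 'cx': 323.05725187976105, 'cy': 188.05399416094065, 'cam_to_world': array([[ 0.36204255,  0.87735432, -0.31491996,  0.94957364],
       [ 0.93213018, -0.34351683,  0.11458406, -0.18304146],
       [-0.00764948, -0.33503071, -0.94217616,  1.26543054],
       [ 0.        ,  0.        ,  0.        ,  1.        ]])}
```

View pics/scene0.png

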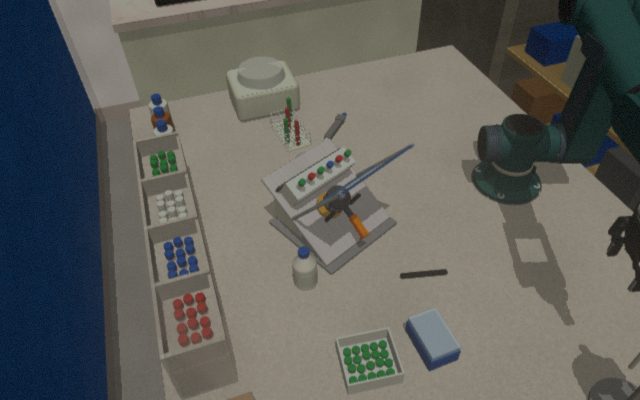

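View pics/side0.png

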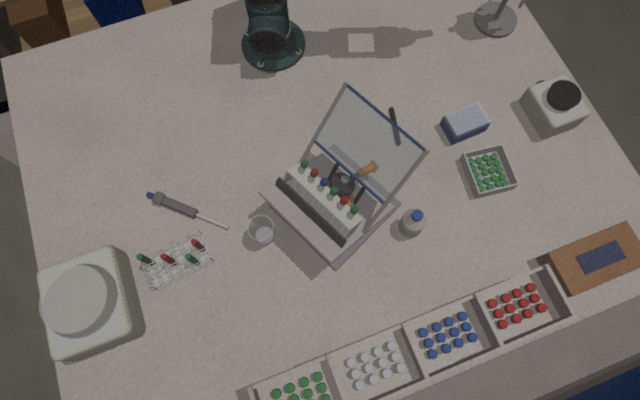

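```bash
cat > h.py <<'E'
import numpy as np, cv2
def load(n):
    z=np.load(n+'.npz'); p,d,K,T=z['p'],z['d'],z['K'],z['T']
    v,u=np.mgrid[:400,:640]; P=np.stack([(u-K[2])/K[0]*d,(v-K[3])/K[1]*d,d],-1)@T[:3,:3].T+T[:3,3]
    P[d==0]=np.nan
    return p,P
E
python3 - <<'E'
from h import *
for n in("scene0","side0"):
    p,P=load(n); hsv=cv2.cvtColor(p,cv2.COLOR_RGB2HSV)
    m=(hsv[...,0]>5)&(hsv[...,0]<16)&(hsv[...,1]>150)&(hsv[...,2]>120)
    m[:,:300]=0; m[:,430:]=0; m[:150]=0;m[280:]=0
    Q=P[m]; print(n,m.sum(),np.nanmedian(Q,0)); 
    ys,xs=np.nonzero(m); o=np.argsort(ys)
    for k in o[::max(1,len(o)//12)]: print(xs[k],ys[k],P[ys[k],xs[k]].round(3))
p,P=load("scene0")
print([P[v,u].round(3) for u,v in((332,255),(345,245),(280,215),(385,220),(300,220),(410,147),(330,265),(393,222),(333,270),(305,270),(304,250),(424,273),(340,205))])
cv2.imwrite('pics/c1.png',cv2.resize(p[125:285,240:440,::-1],None,fx=4,fy=3.75,interpolation=cv2.INTER_CUBIC))
E
```

```text
scene0 92 [0.54799744 0.10176078 0.09383087]
354 215 [0.553 0.069 0.11 ]
354 217 [0.556 0.075 0.109]
356 218 [0.551 0.079 0.107]
359 220 [0.544 0.084 0.101]
358 222 [0.549 0.088 0.1  ]
359 224 [0.549 0.095 0.099]
362 226 [0.543 0.102 0.096]
359 228 [0.551 0.102 0.09 ]
361 229 [0.549 0.11  0.094]
360 231 [0.552 0.111 0.089]
366 232 [0.537 0.117 0.084]
367 233 [0.534 0.119 0.082]
366 234 [nan nan nan]
364 236 [0.547 0.127 0.083]
side0 0 [nan nan nan]
[array([0.635, 0.117, 0.028]), array([nan, nan, nan]), array([ 0.73 , -0.067,  0.04 ]), array([0.443, 0.043, 0.022]), array([0.693, 0.019, 0.091]), array([0.416, 0.085, 0.32 ]), array([0.647, 0.134, 0.01 ]), array([0.42 , 0.049, 0.011]), array([0.645, 0.154, 0.011]), array([0.731, 0.187, 0.091]), array([0.722, 0.155, 0.13 ]), array([0.421, 0.249, 0.014]), array([0.581, 0.035, 0.127])]
  return np.nanmean(a, axis, out=out, keepdims=keepdims)
```

View pics/c1.png

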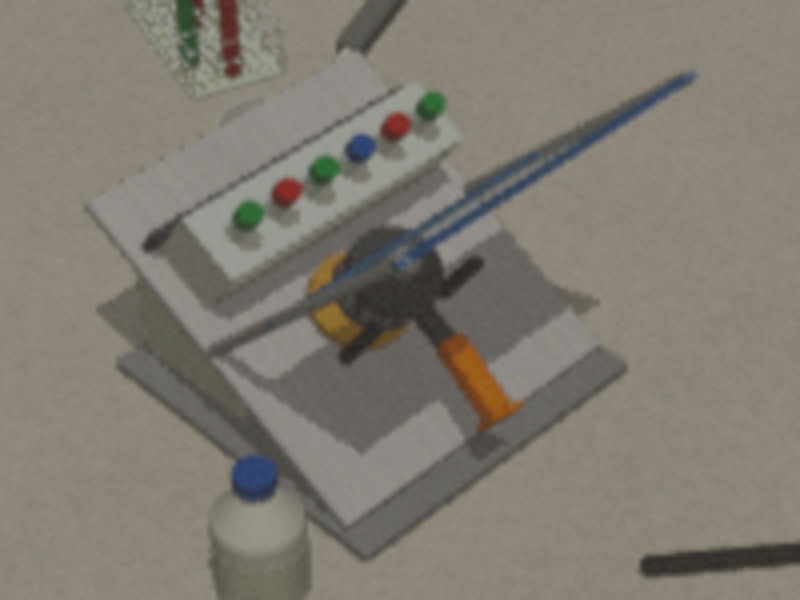

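```bash
cat > geo.py <<'E'
from h import *
p,P=load("scene0")
poly=np.array([[350,500],[100,215],[345,60],[590,340]])/[4,3.75]+[240,125]
m=np.zeros((400,640),np.uint8); cv2.fillPoly(m,[poly.astype(np.int32)],1)
Q=P[(m>0)&~np.isnan(P[...,0])]
rng=np.random.default_rng(0);best=0
for _ in range(800):
    a,b,c=Q[rng.choice(len(Q),3,0)]; n=np.cross(b-a,c-a)
    if np.linalg.norm(n)<1e-4: continue
    n/=np.linalg.norm(n); n*=np.sign(n[2]); 
    if not .8<n[2]<.92: continue
    k=(abs((Q-a)@n)<.003).sum()
    if k>best: best,bn,ba=k,n,a
I=Q[abs((Q-ba)@bn)<.004]; c=I.mean(0); n=np.linalg.svd(I-c)[2][2]; n*=np.sign(n[2])
if __name__=="__main__":
    print(best,len(Q),n,np.degrees(np.arccos(n[2])),np.degrees(np.arctan2(n[1],n[0])))
psi=np.arctan2(n[1],n[0])   # low direction
lo=np.array([np.cos(psi),np.sin(psi),0]); s,cc=.5,np.sqrt(.75)
Z=cc*np.array([0,0,1])+s*lo; X=-cc*lo+s*np.array([0,0,1]); Y=np.cross(Z,X)
E
python3 - <<'E'
from geo import *
M=abs((P-c)@n)<.004; 
m2=np.zeros((400,640),np.uint8); cv2.fillPoly(m2,[(np.array([[350,560],[60,215],[345,40],[640,360]])/[4,3.75]+[240,125]).astype(np.int32)],1)
M&=m2>0
R=np.stack([X,Y,Z],1)
q=(P[M]-c)@R
print(len(q),np.percentile(q[:,0],[.2,1,50,99,99.8]),np.percentile(q[:,1],[.2,1,50,99,99.8]), q[:,2].mean())
# edges per slices
for lo_ in np.arange(-.12,.16,.03):
    t=q[abs(q[:,0]-lo_)<.006]; 
    if len(t)>5: print('x',round(lo_,2),t[:,1].min().round(3),t[:,1].max().round(3))
for lo_ in np.arange(-.14,.14,.03):
    t=q[abs(q[:,1]-lo_)<.006]
    if len(t)>5: print('y',round(lo_,2),t[:,0].min().round(3),t[:,0].max().round(3))
print(c,X,Y,Z)
E
python3 geo.py
```

```text
4841 [-0.15854832 -0.15566217 -0.03942589  0.16346774  0.16521042] [-0.14410067 -0.14044752  0.01841839  0.11598155  0.11791796] -0.00015896989002162437
x -0.12 -0.143 0.116
x -0.09 -0.142 0.115
x -0.06 -0.144 0.117
x -0.03 -0.144 0.117
x 0.0 -0.143 0.118
x 0.03 -0.143 0.117
x 0.06 -0.14 0.117
x 0.09 0.092 0.117
x 0.12 -0.14 0.117
x 0.15 -0.142 0.118
y -0.14 -0.159 0.166
y -0.11 -0.16 0.166
y -0.08 -0.159 0.166
y -0.05 -0.158 0.166
y -0.02 -0.157 0.164
y 0.01 -0.156 0.165
y 0.04 -0.156 0.161
y 0.07 -0.156 0.165
y 0.1 -0.154 0.165
[ 0.60111577 -0.01284367  0.08708492] [ 0.34971347 -0.79227551  0.5       ] [0.91484096 0.40381433 0.        ] [-0.20190716  0.45742048  0.8660254 ]
3039 7225 [-0.20145812  0.45640317  0.86666647] 29.92645754071373 113.81684822862621
```

```bash
python3 - <<'E'
from geo import *
print([P[v,u].round(3) for u,v in((605,390),(630,330),(612,398),(545,300))])
p,S=load("side0")
print([S[v,u].round(3) for u,v in((495,18),(500,25),(480,20),(510,5),(413,225),(415,214),(262,225),(180,262),(190,210),(395,125),(465,120),(490,170),(150,195),(350,86),(425,152))])
print(np.nanmax(S[:60,440:,2]))
E
```

```text
[array([0.189, 0.673, 0.011]), array([ 0.019,  0.568, -0.001]), array([0.188, 0.693, 0.011]), array([0.161, 0.425, 0.   ])]
[array([0.187, 0.71 , 0.021]), array([0.208, 0.723, 0.005]), array([0.17 , 0.667, 0.012]), array([ 0.143,  0.8  , -0.003]), array([0.74 , 0.141, 0.095]), array([0.722, 0.148, 0.132]), array([ 0.574, -0.23 ,  0.022]), array([ 0.585, -0.476,  0.002]), array([ 0.457, -0.406,  0.018]), array([0.551, 0.141, 0.32 ]), array([0.502, 0.425, 0.063]), array([0.659, 0.438, 0.024]), array([ 0.371, -0.501,  0.018]), array([0.417, 0.084, 0.318]), array([0.636, 0.176, 0.317])]
0.13619078101201287
```

{"api": "move_arm", "payload": {"motion": [{"tx":0.7,"ty":-0.65,"tz":-0.2},{"tx":0.7,"ty":-0.65,"tz":-0.2},{"tx":0.7,"ty":-0.65,"tz":-0.2},{"tx":0.7,"ty":-0.65,"tz":-0.2},{"tx":0.7,"ty":-0.65,"tz":-0.2}]}}

```text
$.motion[0]: bad value
```

{"api": "move_arm", "payload": {"motion": [{"tx":0.7,"ty":-0.65,"tz":-0.2},{"tx":0.7,"ty":-0.65,"tz":-0.2},{"tx":0.7,"ty":-0.65,"tz":-0.2},{"tx":0.7,"ty":-0.65,"tz":-0.2}]}}

```text
$.motion[0]: bad value
```

```bash
python3 -c "
from bench import r;s=r.read_state();print(s)"
```

```text
{'time': 0.1, 'joints': array([ 1.22089690e+00,  8.78992236e-02,  1.37213135e+00, -8.82696947e-06,
        1.68362908e+00, -1.03077946e-01]), 'joint_velocities': array([ 6.02294549e-04, -2.88003254e-03, -2.97909219e-03, -2.82893421e-05,
        1.70009064e-04,  7.34017377e-04]), 'tau': array([ 2.19526934e-03, -3.53016579e+01, -3.14217925e+01, -2.64869723e-04,
        7.96350912e-03, -3.49493200e-05]), 'tool_pos': array([0.13421299, 0.53289388, 0.23023197]), 'eef_rot': array([ 1.23098140e-01,  9.92393964e-01, -1.00809269e-03, -2.27806597e-04]), 'ft_force': array([-0.3744886 ,  0.2601832 , -0.78675035]), 'wrist_torque': array([-0.01376053,  0.00995971, -0.00764758]), 'gripper_width': 0.08535503852938728}
```

{"api": "move_arm", "payload": {"motion": [{"tx":0.7,"ty":-0.65,"tz":-0.2,"twist":0,"claw":0},{"tx":0.7,"ty":-0.65,"tz":-0.2,"twist":0,"claw":0},{"tx":0.7,"ty":-0.65,"tz":-0.2,"twist":0,"claw":0},{"tx":0.7,"ty":-0.65,"tz":-0.2,"twist":0,"claw":0},{"tx":0.7,"ty":-0.65,"tz":-0.2,"twist":0,"claw":0}]}}

```text
time: 0.52
tool_pos: [-0.0344, 0.4401, 0.271]
eef_rot: [0.123, 0.992, -0.001, -0.0]
ft_force: [-0.5, 0.6, -0.5]
gripper_width: 0.0855
```

{"api": "move_arm", "payload": {"motion": [{"tx":0.7,"ty":-0.5,"tz":-0.2,"twist":0,"claw":0},{"tx":0.7,"ty":-0.5,"tz":-0.2,"twist":0,"claw":0},{"tx":0.7,"ty":-0.5,"tz":-0.2,"twist":0,"claw":0},{"tx":0.5,"ty":-0.5,"tz":0,"twist":0,"claw":0}]}}

```text
time: 0.85
tool_pos: [-0.1556, 0.3888, 0.2967]
eef_rot: [0.123, 0.992, 0.001, -0.001]
ft_force: [-0.0, 0.8, -0.3]
gripper_width: 0.0857
```

{"api": "move_arm", "payload": {"motion": [{"tx":-0.6,"ty":-0.78,"tz":0,"twist":0,"claw":0},{"tx":-0.6,"ty":-0.78,"tz":0,"twist":0,"claw":0},{"tx":-0.6,"ty":-0.78,"tz":0,"twist":0,"claw":0},{"tx":-0.6,"ty":-0.78,"tz":0,"twist":0,"claw":0},{"tx":-0.6,"ty":-0.78,"tz":0,"twist":0,"claw":0}]}}

```text
time: 1.27
tool_pos: [-0.075, 0.2067, 0.2946]
eef_rot: [0.122, 0.993, -0.001, 0.0]
ft_force: [1.9, -1.1, 1.0]
gripper_width: 0.0859
```

```bash
python3 -c "
from bench import r;s=r.read_state();print(s['joints'],s['tool_pos'],s['eef_rot'])"
```

```text
[ 1.65893251e+00 -6.82026535e-01  1.81998191e+00 -3.31152378e-04
  2.00480521e+00  3.33062860e-01] [-0.07499059  0.20673333  0.29458613] [ 1.22226459e-01  9.92502055e-01 -5.39654365e-04  2.69022347e-04]
```

{"api": "move_arm", "payload": {"motion": [{"tx":-0.4,"ty":-0.5,"tz":0,"twist":0,"claw":0},{"tx":-0.4,"ty":-0.5,"tz":0,"twist":0,"claw":0},{"tx":-0.4,"ty":-0.5,"tz":0,"twist":0,"claw":0}]}}

```text
time: 1.52
tool_pos: [-0.0532, 0.1694, 0.3041]
eef_rot: [0.123, 0.992, -0.015, 0.006]
ft_force: [0.1, -0.1, 0.3]
gripper_width: 0.0854
```

```bash
python3 -c "
from bench import r;s=r.read_state();print(s['joints'],s['tool_pos'],s['eef_rot'])"
```

```text
[ 1.56792903 -0.75622625  1.83062503 -0.0104596   2.09830754  0.23957944] [-0.05317914  0.16938203  0.3040764 ] [ 0.12345357  0.99221794 -0.01490881  0.00636421]
```

{"api": "move_arm", "payload": {"motion": [{"tx":-0.6,"ty":-0.78,"tz":0,"twist":0,"claw":0}]}}

```text
time: 1.6
tool_pos: [-0.0455, 0.1607, 0.3145]
eef_rot: [0.123, 0.992, -0.026, 0.011]
ft_force: [0.3, 0.3, 0.2]
gripper_width: 0.0854
```

{"api": "move_arm", "payload": {"motion": [{"tx":-0.6,"ty":-0.78,"tz":0,"twist":0,"claw":0}]}}

```text
time: 1.68
tool_pos: [-0.0365, 0.1515, 0.3268]
eef_rot: [0.123, 0.992, -0.036, 0.015]
ft_force: [0.8, 0.3, 0.6]
gripper_width: 0.0857
```

```bash
python3 -c "
from bench import r;s=r.read_state();print(s['joints'],s['tool_pos'],s['eef_rot'])"
```

```text
[ 1.49447081 -0.75610011  1.785424   -0.03254581  2.1857705   0.15191222] [-0.03652525  0.15145218  0.32675375] [ 0.12261488  0.99168051 -0.03619661  0.01500528]
```

{"api": "move_arm", "payload": {"motion": [{"tx":0.8,"ty":0.12,"tz":0.2,"twist":0,"claw":0},{"tx":0.8,"ty":0.12,"tz":0.2,"twist":0,"claw":0},{"tx":0.8,"ty":0.12,"tz":0.2,"twist":0,"claw":0},{"tx":0.8,"ty":0.12,"tz":0.2,"twist":0,"claw":0}]}}

```text
time: 2.02
tool_pos: [-0.1563, 0.2, 0.2887]
eef_rot: [0.125, 0.992, -0.034, 0.015]
ft_force: [-0.1, 1.2, 0.8]
gripper_width: 0.0852
```

{"api": "move_arm", "payload": {"motion": [{"tx":-0.43,"ty":-0.55,"tz":0.7,"twist":0,"claw":0},{"tx":-0.43,"ty":-0.55,"tz":0.7,"twist":0,"claw":0}]}}

```text
time: 2.18
tool_pos: [-0.1326, 0.1448, 0.235]
eef_rot: [0.121, 0.992, -0.039, 0.018]
ft_force: [1.1, -0.8, 0.9]
gripper_width: 0.0852
```

{"api": "move_arm", "payload": {"motion": [{"tx":-0.43,"ty":-0.55,"tz":0.7,"twist":0,"claw":0},{"tx":-0.43,"ty":-0.55,"tz":0.7,"twist":0,"claw":0}]}}

```text
time: 2.35
tool_pos: [-0.1329, 0.1151, 0.187]
eef_rot: [0.123, 0.991, -0.046, 0.029]
ft_force: [0.3, 0.4, 0.1]
gripper_width: 0.0855
```

```bash
cat > st.py <<'E'
from bench import r
import numpy as np
from scipy.spatial.transform import Rotation as Ro
np.set_printoptions(precision=4,suppress=True)
s=r.read_state();R=Ro.from_quat(s['eef_rot']).as_matrix();z=R[:,2]
print(s['time'],s['joints'],s['tool_pos'],s['ft_force'],s['gripper_width'],s['wrist_torque'])
print('axes x',R[:,0],'y',R[:,1],'z',z,'tilt',np.degrees(np.arccos(-z[2])),'bearing',np.degrees(np.arctan2(z[1],z[0])))
E
python3 st.py
```

```text
2.35 [ 2.0832 -0.7563  2.0681  0.0093  1.9387  0.7631] [-0.1329  0.1151  0.187 ] [0.3259 0.4229 0.1183] 0.08553891748198099 [ 0.0383 -0.0069  0.0107]
axes x [-0.9679  0.2419 -0.0686] y [ 0.2472  0.9653 -0.0847] z [ 0.0457 -0.0989 -0.994 ] tilt 6.254278994175995 bearing -65.20001834494883
```

```bash
cat > kin.py <<'E'
import numpy as np
from scipy.optimize import least_squares
from scipy.spatial.transform import Rotation as Ro
J=np.array([[1.2209,.0879,1.3721,0,1.6836,-.1031],[1.65893,-.68203,1.81998,-.0003,2.00481,.3331],[1.56793,-.75623,1.83063,-.01046,2.0983,.23958],[1.49447,-.7561,1.78542,-.03255,2.18577,.15191],[2.0832,-.7563,2.0681,.0093,1.9387,.7631]])
PP=np.array([[.13421,.53289,.23023],[-.07499,.20673,.29459],[-.05318,.16938,.30408],[-.03653,.15145,.32675],[-.1329,.1151,.187]])
ZZ=np.array([-1,-1,-1,-1,-1])
QQ=[[.1231,.99239,-.001,-.00023],[.12223,.9925,-.00054,.00027],[.12345,.99222,-.01491,.00636],[.12261,.99168,-.0362,.01501],[.123,.991,-.046,.029]]
def fk(q,k):
    r0,z0,a2,a3,b,L,d=k
    e=lambda a,x:Ro.from_euler(a,x)
    R1=e('z',q[0]);R2=R1*e('y',q[1]);R3=R2*e('y',q[2])
    R=R3*e('z',q[3])*e('y',q[4])*e('z',q[5])
    p=np.array([0,0,z0])+R1.apply([r0,d,0])+R2.apply([0,0,a2])+R3.apply([b,0,a3])+R.apply([0,0,L])
    return p,R
def res(k): return np.concatenate([fk(q,k)[0]-p for q,p in zip(J,PP)]+[1e-4*(k-[0,.3,.4,.4,0,.25,.057])])
k=least_squares(res,[0,.3,.4,.4,0,.25,.057]).x
k=np.array(k)
if __name__=="__main__":
    np.set_printoptions(precision=4,suppress=True)
    print(k,np.abs(res(k)).max())
    for q,Q in zip(J,QQ):
        R=fk(q,k)[1]; o=(R.inv()*Ro.from_quat(Q)); print(o.as_rotvec())
E
python3 kin.py
```

```text
[-0.      0.1527  0.449   0.4998  0.1007  0.3249  0.0566] 1.4728952746627472e-05
[0.     0.     1.5708]
[ 0.     -0.      1.5708]
[0.     0.     1.5708]
[0.     0.     1.5708]
[-0.0004 -0.0008  1.57  ]
```

```bash
cat > sim.py <<'E'
from kin import *
lo_=np.array([-3.1,-.756,.275,-1.07,.175,-2.56]);hi_=np.array([3.1,2.02,2.54,4.21,2.64,2.56])
T90=Ro.from_euler('z',np.pi/2)
def pose(q):
    p,R=fk(q,k); return p,R*T90
def ik(pt,Rt,q0,w,dmax=None):
    l,h=lo_.copy(),hi_.copy()
    if dmax is not None: l=np.maximum(l,q0-dmax);h=np.minimum(h,q0+dmax)
    def f(q):
        p,R=pose(q); return np.concatenate([(p-pt),w*(R.inv()*Rt).as_rotvec()])
    s=least_squares(f,np.clip(q0,l+1e-9,h-1e-9),bounds=(l,h),xtol=1e-10); return s.x,s.cost
DM=.7*np.array([2.79,2.79,3.14,3.14,3.14,3.14])/12
def step(q,d,w):  # d: metres in tool frame
    p,R=pose(q); return ik(p+R.apply(d),R,q,w,DM)[0]
E
cat > t1.py <<'E'
from sim import *
np.set_printoptions(precision=4,suppress=True)
q=np.array([1.494,-.756,1.785,-.0325,2.186,.152])
# state after row1 (prior to last D row)
Q1=Ro.from_quat([.123,.992,-.026,.011]); q1,_=ik(np.array([-.0455,.1607,.3145]),Q1,q,.3); 
for w in(.1,.2,.3,.5,1):
    q2=step(q1,np.array([-.6,-.78,0])*.04,w); p,R=pose(q2); print(w,p,R.as_quat())
# target feasibility
psi=np.radians(113.8); lo=np.array([np.cos(psi),np.sin(psi),0])
for tilt in (25,30,40,45):
    t=np.radians(tilt); z=-np.sin(t)*lo-np.cos(t)*np.array([0,0,1]); Y=np.array([.9148,.4038,0])
    for sg in(1,-1):
        R=Ro.from_matrix(np.stack([np.cross(sg*Y,z),sg*Y,z],1))
        for name,gp in(('mid',[.546,.096,.088]),('+',[.6,.11,.1]),('-',[.49,.07,.1])):
            best=min((ik(np.array(gp)+.019*z,R,q0,.3) for q0 in ([.5,.3,1.5,-.5,1.5,0],[0,.3,1.5,.7,1.5,-1],[0,.3,1.5,-.7,1.5,1.5],[0,.3,1.5,1.5,1.,0])),key=lambda a:a[1])
            print(tilt,sg,name,best[0],best[1])
E
python3 t1.py
```

```text
0.1 [-0.0307  0.1281  0.3178] [ 0.1227  0.989  -0.0769  0.0303]
0.2 [-0.0324  0.1351  0.3202] [ 0.1228  0.99   -0.0648  0.0257]
0.3 [-0.034   0.1415  0.3224] [ 0.1229  0.9907 -0.0539  0.0216]
0.5 [-0.0359  0.1491  0.3251] [ 0.1229  0.9914 -0.0408  0.0166]
1 [-0.0373  0.155   0.3273] [ 0.123   0.9919 -0.0306  0.0128]
25 1 mid [ 0.304   0.1791  1.6593 -0.4536  1.2818  0.015 ] 5.635880020399591e-29
25 1 + [ 0.2993  0.2816  1.508  -0.4477  1.3238 -0.0114] 8.300820405068697e-28
25 1 - [ 0.2871  0.0342  1.7931 -0.4522  1.2846 -0.0055] 8.221402813252434e-29
25 -1 mid [ 0.4807  0.2057  1.7953 -0.7364  1.1873 -2.56  ] 0.006296157389148662
25 -1 + [ 0.0848  0.1845  1.5625 -0.1637  1.2282  2.56  ] 0.007252978745441615
25 -1 - [ 0.0209 -0.0892  1.8534 -0.165   1.1856  2.56  ] 0.005764925618036161
30 1 mid [ 0.3481  0.193   1.67   -0.5468  1.2851  0.0919] 7.85706253638817e-29
30 1 + [ 0.3392  0.2931  1.5199 -0.54    1.3236  0.0574] 1.295498949360559e-29
30 1 - [ 0.3368  0.0486  1.8052 -0.5459  1.2875  0.0772] 5.321035565327101e-30
30 -1 mid [ 0.4923  0.2255  1.788  -0.7857  1.2143 -2.56  ] 0.0047
[... 433 characters left out ...]
2701  1.7702 -0.8829  1.2766 -2.56  ] 0.0023771271655872177
40 -1 + [ 0.5012  0.3487  1.655  -0.9031  1.2797 -2.56  ] 0.0033088889671386386
40 -1 - [ 0.5307  0.1469  1.8942 -0.8755  1.2967 -2.56  ] 0.0022685748772783704
45 1 mid [ 0.4657  0.2636  1.6941 -0.813   1.3346  0.3132] 2.2123368738284067e-28
45 1 + [ 0.446   0.3535  1.5482 -0.8078  1.3599  0.2586] 4.041822683058604e-27
45 1 - [ 0.4697  0.1241  1.8338 -0.8122  1.3372  0.316 ] 3.039531912367089e-29
45 -1 mid [ 0.5296  0.2952  1.7598 -0.931   1.3116 -2.56  ] 0.0015226143300101154
45 -1 + [ 0.5133  0.3736  1.6448 -0.9541  1.3139 -2.56  ] 0.0023318248103254206
45 -1 - [ 0.5431  0.1709  1.8868 -0.9224  1.3286 -2.56  ] 0.001402344614666753
```

```bash
cat > legs.py <<'E'
import sys
from sim import *
np.set_printoptions(precision=3,suppress=True)
def legs(q,way,twist=0,w=.7):
    """way: list of world TCP points; prints tool-frame row (units of 4 cm) and count"""
    p,R=pose(q)
    for a in way:
        a=np.array(a); n=int(np.ceil(np.linalg.norm(a-p)/.0405)); d=R.inv().apply(a-p)/n
        m=1e9
        for i in range(n):
            q=step(q,d,w); m=min(m,(q-lo_).min(),(hi_-q).min())
        p=pose(q)[0]; print(n,'rows',d/.04,'->',p,q,'margin',round(m,2))
    return q
E
python3 - <<'E'
from legs import *
from bench import r
q=r.read_state()['joints']
p,R=pose(q)
# twist about tool z by 52deg while rising
for i in range(8):
    R=R*Ro.from_euler('z',np.radians(6.5)); p=p+R.apply([0,0,-.0385]) ; q,c=ik(p,R,q,.7,DM)
print(p,q,R.as_matrix(),c)
q=legs(q,[[-.13,.3,.5],[.25,.3,.5],[.35,-.1,.55],[.256,-.434,.56]])
# tilt
for zz in(.5,.6,.7):
  p,R=pose(q); n=R.as_matrix()
  qq,c=ik(np.array([.256,-.434,zz]),R,q,.7); print('start',zz,qq,c)
  lo=np.array([-.404,.915,0]);
  for i in range(36):
    p,R=pose(qq)
    best=None
    for a in np.radians(np.arange(0,91,7.5)):
        dw=.0415*(-lo*np.cos(a)+np.array([0,0,1])*np.sin(a))
        qn=step(qq,R.inv().apply(dw),.7); z=pose(qn)[1].as_matrix()[:,2]
        if best is None or -z@lo>best[0]: best=(-z@lo,a,qn)
    qq=best[2]
    if i%5==4: z=pose(qq)[1].as_matrix()[:,2]; print(i,np.degrees(best[1]),pose(qq)[0],qq,'tilt',np.degrees(np.arccos(-z[2])),np.degrees(np.arctan2(z[1],z[0])))
E
```

```text
[-0.147  0.146  0.493] [ 2.072 -0.47   1.299  0.011  2.421  1.664] [[-0.401  0.915  0.046]
 [ 0.91   0.404 -0.099]
 [-0.109  0.002 -0.994]] 1.4475831452417445e-16
4 rows [ 0.831  0.487 -0.133] -> [-0.13  0.3   0.5 ] [ 1.825 -0.216  1.116 -0.027  2.349  1.392] margin 0.24
10 rows [-0.381  0.869  0.043] -> [0.25 0.3  0.5 ] [ 0.815 -0.122  1.038 -0.132  2.262  0.318] margin 0.29
11 rows [-0.93  -0.159 -0.013] -> [ 0.35 -0.1   0.55] [-0.366 -0.199  0.989 -0.099  2.27  -0.849] margin 0.35
9 rows [-0.742 -0.613  0.052] -> [ 0.256 -0.434  0.56 ] [-1.151  0.092  0.691  0.002  2.249 -1.566] margin 0.37
start 0.5 [-1.151  0.013  0.91   0.002  2.109 -1.566] 5.071452048360287e-27
4 52.50000000000001 [ 0.284 -0.508  0.597] [-1.163  0.355  0.275  0.009  2.366 -1.572] tilt 8.380785658360491 -64.1216404437901
9 52.50000000000001 [ 0.284 -0.531  0.608] [-1.185  0.344  0.275  0.025  2.288 -1.582] tilt 13.465877428308453 -63.21203359426167
14 52.50000000000001 [ 0.287 -0.556  0.621] [-1.202  0.336  0.275  0.041  2.202 -1.588] tilt 18.8584299812693 -63.00352989413403
19 52.50000000000001 [ 0.293 -0.582 
[... 1761 characters left out ...]
1.588] tilt 16.56928448988499 -62.6448888481027
14 59.99999999999999 [ 0.245 -0.473  0.688] [-1.231  0.202  0.275  0.068  2.289 -1.592] tilt 21.66130614225713 -62.58190230708477
19 59.99999999999999 [ 0.251 -0.496  0.703] [-1.246  0.196  0.275  0.086  2.201 -1.595] tilt 27.064785307036676 -62.64593249513143
24 59.99999999999999 [ 0.258 -0.521  0.721] [-1.258  0.193  0.275  0.102  2.106 -1.596] tilt 32.755237411542694 -62.76127345102307
29 59.99999999999999 [ 0.267 -0.546  0.741] [-1.267  0.192  0.275  0.116  2.003 -1.597] tilt 38.69868936529082 -62.89569576216187
34 59.99999999999999 [ 0.276 -0.573  0.763] [-1.273  0.195  0.275  0.128  1.894 -1.597] tilt 44.852924205567554 -63.03484798553031
```

{"api": "move_arm", "payload": {"motion": [{"tx":0,"ty":0,"tz":-0.96,"twist":0.217,"claw":0},{"tx":0,"ty":0,"tz":-0.96,"twist":0.217,"claw":0},{"tx":0,"ty":0,"tz":-0.96,"twist":0.217,"claw":0},{"tx":0,"ty":0,"tz":-0.96,"twist":0.217,"claw":0},{"tx":0,"ty":0,"tz":-0.96,"twist":0.217,"claw":0}]}}

```text
time: 2.77
tool_pos: [-0.1418, 0.1342, 0.3809]
eef_rot: [0.398, 0.916, -0.036, 0.04]
ft_force: [0.1, 0.4, 0.3]
gripper_width: 0.0855
```

{"api": "move_arm", "payload": {"motion": [{"tx":0,"ty":0,"tz":-0.96,"twist":0.217,"claw":0},{"tx":0,"ty":0,"tz":-0.96,"twist":0.217,"claw":0},{"tx":0,"ty":0,"tz":-0.96,"twist":0.217,"claw":0}]}}

```text
time: 3.02
tool_pos: [-0.1469, 0.1455, 0.4963]
eef_rot: [0.548, 0.835, -0.028, 0.044]
ft_force: [-0.7, 0.7, -0.0]
gripper_width: 0.0855
```

{"api": "move_arm", "payload": {"motion": [{"tx":0.83,"ty":0.49,"tz":-0.13,"twist":0,"claw":0},{"tx":0.83,"ty":0.49,"tz":-0.13,"twist":0,"claw":0},{"tx":0.83,"ty":0.49,"tz":-0.13,"twist":0,"claw":0},{"tx":0.83,"ty":0.49,"tz":-0.13,"twist":0,"claw":0}]}}

```text
time: 3.35
tool_pos: [-0.1289, 0.3018, 0.5017]
eef_rot: [0.545, 0.837, -0.028, 0.044]
ft_force: [-0.9, 0.1, 0.7]
gripper_width: 0.0857
```

{"api": "move_arm", "payload": {"motion": [{"tx":-0.38,"ty":0.87,"tz":0.04,"twist":0,"claw":0},{"tx":-0.38,"ty":0.87,"tz":0.04,"twist":0,"claw":0},{"tx":-0.38,"ty":0.87,"tz":0.04,"twist":0,"claw":0},{"tx":-0.38,"ty":0.87,"tz":0.04,"twist":0,"claw":0},{"tx":-0.38,"ty":0.87,"tz":0.04,"twist":0,"claw":0}]}}

```text
time: 3.77
tool_pos: [0.0623, 0.3001, 0.5015]
eef_rot: [0.545, 0.837, -0.028, 0.044]
ft_force: [-0.8, 2.1, -0.7]
gripper_width: 0.0852
```

{"api": "move_arm", "payload": {"motion": [{"tx":-0.38,"ty":0.87,"tz":0.04,"twist":0,"claw":0},{"tx":-0.38,"ty":0.87,"tz":0.04,"twist":0,"claw":0},{"tx":-0.38,"ty":0.87,"tz":0.04,"twist":0,"claw":0},{"tx":-0.38,"ty":0.87,"tz":0.04,"twist":0,"claw":0},{"tx":-0.38,"ty":0.87,"tz":0.04,"twist":0,"claw":0}]}}

```text
time: 4.18
tool_pos: [0.2525, 0.3001, 0.5017]
eef_rot: [0.546, 0.836, -0.028, 0.044]
ft_force: [0.5, 0.6, 0.1]
gripper_width: 0.0855
```

{"api": "move_arm", "payload": {"motion": [{"tx":-0.93,"ty":-0.16,"tz":-0.01,"twist":0,"claw":0},{"tx":-0.93,"ty":-0.16,"tz":-0.01,"twist":0,"claw":0},{"tx":-0.93,"ty":-0.16,"tz":-0.01,"twist":0,"claw":0},{"tx":-0.93,"ty":-0.16,"tz":-0.01,"twist":0,"claw":0},{"tx":-0.93,"ty":-0.16,"tz":-0.01,"twist":0,"claw":0}]}}

```text
time: 4.6
tool_pos: [0.296, 0.1173, 0.5233]
eef_rot: [0.545, 0.837, -0.028, 0.044]
ft_force: [0.9, 0.3, 0.2]
gripper_width: 0.0852
```

{"api": "move_arm", "payload": {"motion": [{"tx":-0.93,"ty":-0.16,"tz":-0.01,"twist":0,"claw":0},{"tx":-0.93,"ty":-0.16,"tz":-0.01,"twist":0,"claw":0},{"tx":-0.93,"ty":-0.16,"tz":-0.01,"twist":0,"claw":0},{"tx":-0.93,"ty":-0.16,"tz":-0.01,"twist":0,"claw":0},{"tx":-0.93,"ty":-0.16,"tz":-0.01,"twist":0,"claw":0}]}}

```text
time: 5.02
tool_pos: [0.341, -0.065, 0.5449]
eef_rot: [0.545, 0.837, -0.028, 0.044]
ft_force: [1.3, 0.8, 0.9]
gripper_width: 0.0855
```

{"api": "move_arm", "payload": {"motion": [{"tx":-0.75,"ty":-0.61,"tz":0.05,"twist":0,"claw":0},{"tx":-0.75,"ty":-0.61,"tz":0.05,"twist":0,"claw":0},{"tx":-0.75,"ty":-0.61,"tz":0.05,"twist":0,"claw":0},{"tx":-0.75,"ty":-0.61,"tz":0.05,"twist":0,"claw":0},{"tx":-0.75,"ty":-0.61,"tz":0.05,"twist":0,"claw":0}]}}

```text
time: 5.43
tool_pos: [0.2892, -0.2515, 0.5503]
eef_rot: [0.545, 0.837, -0.028, 0.044]
ft_force: [0.8, -0.4, 0.2]
gripper_width: 0.0855
```

{"api": "move_arm", "payload": {"motion": [{"tx":-0.75,"ty":-0.61,"tz":0,"twist":0,"claw":0},{"tx":-0.75,"ty":-0.61,"tz":0,"twist":0,"claw":0},{"tx":-0.75,"ty":-0.61,"tz":0,"twist":0,"claw":0},{"tx":-0.75,"ty":-0.61,"tz":0,"twist":0,"claw":0}]}}

```text
time: 5.77
tool_pos: [0.248, -0.4002, 0.5627]
eef_rot: [0.546, 0.836, -0.028, 0.044]
ft_force: [0.9, -0.8, -0.0]
gripper_width: 0.0851
```

```bash
python3 st.py
```

```text
5.7667 [-1.1358  0.023   0.7576 -0.0013  2.2567 -1.5515] [ 0.248  -0.4002  0.5627] [ 0.8647 -0.7964 -0.0234] 0.08511642910561686 [ 0.0648  0.0022 -0.0313]
axes x [-0.4008  0.9103 -0.1041] y [0.9152 0.4031 0.0011] z [ 0.0429 -0.0948 -0.9946] tilt 5.973618043747974 bearing -65.6434075429718
```

{"api": "move_arm", "payload": {"motion": [{"tx":-0.6,"ty":0,"tz":-0.82,"twist":0,"claw":0},{"tx":-0.6,"ty":0,"tz":-0.82,"twist":0,"claw":0},{"tx":-0.6,"ty":0,"tz":-0.82,"twist":0,"claw":0},{"tx":-0.6,"ty":0,"tz":-0.82,"twist":0,"claw":0},{"tx":-0.6,"ty":0,"tz":-0.82,"twist":0,"claw":0}]}}

```text
time: 6.18
tool_pos: [0.2624, -0.4454, 0.6389]
eef_rot: [0.545, 0.835, -0.038, 0.065]
ft_force: [0.6, 0.1, 0.2]
gripper_width: 0.0857
```

{"api": "move_arm", "payload": {"motion": [{"tx":-0.68,"ty":0,"tz":-0.77,"twist":0,"claw":0},{"tx":-0.68,"ty":0,"tz":-0.77,"twist":0,"claw":0},{"tx":-0.68,"ty":0,"tz":-0.77,"twist":0,"claw":0},{"tx":-0.68,"ty":0,"tz":-0.77,"twist":0,"claw":0},{"tx":-0.68,"ty":0,"tz":-0.77,"twist":0,"claw":0}]}}

```text
time: 6.6
tool_pos: [0.2574, -0.4615, 0.661]
eef_rot: [0.541, 0.831, -0.065, 0.115]
ft_force: [-0.1, 0.1, 0.1]
gripper_width: 0.0854
```

{"api": "move_arm", "payload": {"motion": [{"tx":-0.74,"ty":0,"tz":-0.71,"twist":0,"claw":0},{"tx":-0.74,"ty":0,"tz":-0.71,"twist":0,"claw":0},{"tx":-0.74,"ty":0,"tz":-0.71,"twist":0,"claw":0},{"tx":-0.74,"ty":0,"tz":-0.71,"twist":0,"claw":0},{"tx":-0.74,"ty":0,"tz":-0.71,"twist":0,"claw":0}]}}

```text
time: 7.02
tool_pos: [0.2555, -0.4823, 0.6803]
eef_rot: [0.536, 0.824, -0.09, 0.162]
ft_force: [0.1, -0.3, -0.4]
gripper_width: 0.0855
```

{"api": "move_arm", "payload": {"motion": [{"tx":-0.81,"ty":0,"tz":-0.64,"twist":0,"claw":0},{"tx":-0.81,"ty":0,"tz":-0.64,"twist":0,"claw":0},{"tx":-0.81,"ty":0,"tz":-0.64,"twist":0,"claw":0},{"tx":-0.81,"ty":0,"tz":-0.64,"twist":0,"claw":0},{"tx":-0.81,"ty":0,"tz":-0.64,"twist":0,"claw":0}]}}

```text
time: 7.43
tool_pos: [0.255, -0.5031, 0.7048]
eef_rot: [0.529, 0.813, -0.119, 0.212]
ft_force: [-0.6, -0.4, 0.3]
gripper_width: 0.0852
```

```bash
python3 st.py
```

```text
7.4333 [-1.2449  0.1996  0.2751  0.0897  2.1793 -1.5914] [ 0.255  -0.5031  0.7048] [-0.5605 -0.3689  0.2833] 0.08520924426717909 [ 0.1479  0.109  -0.0487]
axes x [-0.3496  0.8103 -0.4703] y [0.911  0.4112 0.0313] z [ 0.2187 -0.4176 -0.8819] tilt 28.123467676267655 bearing -62.353268211853944
```

{"api": "move_arm", "payload": {"motion": [{"tx":-0.88,"ty":-0.1,"tz":-0.52,"twist":0,"claw":0},{"tx":-0.88,"ty":-0.1,"tz":-0.52,"twist":0,"claw":0},{"tx":-0.88,"ty":-0.1,"tz":-0.52,"twist":0,"claw":0},{"tx":-0.88,"ty":-0.1,"tz":-0.52,"twist":0,"claw":0},{"tx":-0.88,"ty":-0.1,"tz":-0.52,"twist":0,"claw":0}]}}

```text
time: 7.85
tool_pos: [0.2414, -0.5372, 0.73]
eef_rot: [0.521, 0.798, -0.149, 0.263]
ft_force: [0.4, 0.0, 0.6]
gripper_width: 0.0857
```

{"api": "move_arm", "payload": {"motion": [{"tx":-0.93,"ty":-0.1,"tz":-0.43,"twist":0,"claw":0},{"tx":-0.93,"ty":-0.1,"tz":-0.43,"twist":0,"claw":0},{"tx":-0.93,"ty":-0.1,"tz":-0.43,"twist":0,"claw":0},{"tx":-0.93,"ty":-0.1,"tz":-0.43,"twist":0,"claw":0},{"tx":-0.93,"ty":-0.1,"tz":-0.43,"twist":0,"claw":0}]}}

```text
time: 8.27
tool_pos: [0.2312, -0.5676, 0.7604]
eef_rot: [0.51, 0.78, -0.183, 0.314]
ft_force: [0.1, -0.4, -0.6]
gripper_width: 0.0853
```

```bash
python3 st.py
```

```text
8.2667 [-1.372   0.1792  0.2752  0.1937  1.9545 -1.6431] [ 0.2312 -0.5676  0.7604] [ 0.0744 -0.4229 -0.614 ] 0.08530728598295376 [0.2838 0.143  0.0508]
axes x [-0.2827  0.6802 -0.6764] y [0.9098 0.4136 0.0357] z [ 0.304  -0.6052 -0.7357] tilt 42.63403129507226 bearing -63.32684740782434
```

```bash
python3 - <<'E'
from legs import *
from bench import r
q=r.read_state()['joints']
legs(q,[[.35,-.3,.62],[.45,0,.55],[.47,.25,.45],[.475,.24,.27]])
E
```

```text
9 rows [ 0.676  0.594 -0.063] -> [ 0.35 -0.3   0.62] [-0.6   -0.356  1.134 -0.336  1.68  -1.17 ] margin 0.18
8 rows [ 0.697  0.664 -0.311] -> [ 0.45 -0.    0.55] [ 0.369 -0.164  1.147 -0.805  1.932 -0.43 ] margin 0.27
7 rows [ 0.829  0.422 -0.256] -> [0.47 0.25 0.45] [ 0.78   0.172  1.014 -0.818  2.06   0.004] margin 0.24
5 rows [ 0.568 -0.03   0.7  ] -> [0.475 0.24  0.27 ] [ 0.761  0.159  1.384 -0.726  1.79   0.255] margin 0.28
```

{"api": "move_arm", "payload": {"motion": [{"tx":0.68,"ty":0.59,"tz":-0.06,"twist":0,"claw":0},{"tx":0.68,"ty":0.59,"tz":-0.06,"twist":0,"claw":0},{"tx":0.68,"ty":0.59,"tz":-0.06,"twist":0,"claw":0},{"tx":0.68,"ty":0.59,"tz":-0.06,"twist":0,"claw":0},{"tx":0.68,"ty":0.59,"tz":-0.06,"twist":0,"claw":0}]}}

```text
time: 8.68
tool_pos: [0.2964, -0.4167, 0.6811]
eef_rot: [0.51, 0.78, -0.183, 0.314]
ft_force: [0.5, -0.7, 0.2]
gripper_width: 0.085
```

{"api": "move_arm", "payload": {"motion": [{"tx":0.68,"ty":0.59,"tz":-0.06,"twist":0,"claw":0},{"tx":0.68,"ty":0.59,"tz":-0.06,"twist":0,"claw":0},{"tx":0.68,"ty":0.59,"tz":-0.06,"twist":0,"claw":0},{"tx":0.68,"ty":0.59,"tz":-0.06,"twist":0,"claw":0}]}}

```text
time: 9.02
tool_pos: [0.3485, -0.2976, 0.6183]
eef_rot: [0.51, 0.779, -0.182, 0.315]
ft_force: [0.4, -0.1, -0.2]
gripper_width: 0.0852
```

{"api": "move_arm", "payload": {"motion": [{"tx":0.7,"ty":0.66,"tz":-0.31,"twist":0,"claw":0},{"tx":0.7,"ty":0.66,"tz":-0.31,"twist":0,"claw":0},{"tx":0.7,"ty":0.66,"tz":-0.31,"twist":0,"claw":0},{"tx":0.7,"ty":0.66,"tz":-0.31,"twist":0,"claw":0}]}}

```text
time: 9.35
tool_pos: [0.3978, -0.1472, 0.5834]
eef_rot: [0.51, 0.78, -0.182, 0.315]
ft_force: [1.5, -1.0, -0.4]
gripper_width: 0.0857
```

{"api": "move_arm", "payload": {"motion": [{"tx":0.7,"ty":0.66,"tz":-0.31,"twist":0,"claw":0},{"tx":0.7,"ty":0.66,"tz":-0.31,"twist":0,"claw":0},{"tx":0.7,"ty":0.66,"tz":-0.31,"twist":0,"claw":0},{"tx":0.7,"ty":0.66,"tz":-0.31,"twist":0,"claw":0}]}}

```text
time: 9.68
tool_pos: [0.4475, 0.0031, 0.5478]
eef_rot: [0.509, 0.78, -0.181, 0.315]
ft_force: [0.5, -0.0, 0.4]
gripper_width: 0.0852
```

{"api": "move_arm", "payload": {"motion": [{"tx":0.83,"ty":0.42,"tz":-0.26,"twist":0,"claw":0},{"tx":0.83,"ty":0.42,"tz":-0.26,"twist":0,"claw":0},{"tx":0.83,"ty":0.42,"tz":-0.26,"twist":0,"claw":0},{"tx":0.83,"ty":0.42,"tz":-0.26,"twist":0,"claw":0}]}}

```text
time: 10.02
tool_pos: [0.4582, 0.1463, 0.4905]
eef_rot: [0.509, 0.78, -0.181, 0.314]
ft_force: [0.5, -0.1, 0.1]
gripper_width: 0.0853
```

{"api": "move_arm", "payload": {"motion": [{"tx":0.83,"ty":0.42,"tz":-0.26,"twist":0,"claw":0},{"tx":0.83,"ty":0.42,"tz":-0.26,"twist":0,"claw":0},{"tx":0.83,"ty":0.42,"tz":-0.26,"twist":0,"claw":0}]}}

```text
time: 10.27
tool_pos: [0.4665, 0.2537, 0.4479]
eef_rot: [0.509, 0.78, -0.181, 0.314]
ft_force: [0.3, -0.3, -0.3]
gripper_width: 0.0855
```

{"api": "move_arm", "payload": {"motion": [{"tx":0.57,"ty":-0.03,"tz":0.7,"twist":0,"claw":0},{"tx":0.57,"ty":-0.03,"tz":0.7,"twist":0,"claw":0},{"tx":0.57,"ty":-0.03,"tz":0.7,"twist":0,"claw":0},{"tx":0.57,"ty":-0.03,"tz":0.7,"twist":0,"claw":0},{"tx":0.57,"ty":-0.03,"tz":0.7,"twist":0,"claw":0}]}}

```text
time: 10.68
tool_pos: [0.4712, 0.2426, 0.2663]
eef_rot: [0.51, 0.781, -0.181, 0.313]
ft_force: [0.5, 0.5, -0.5]
gripper_width: 0.0857
```

```bash
python3 st.py; python3 - <<'E'
from bench import r, optics
import cv2, numpy as np
i=optics.camera_info("wrist");p,d=optics.read_camera("wrist")
cv2.imwrite(f"pics/w1.png",p[:,:,::-1]); np.savez(f"w1.npz",p=p,d=d,K=[i['fx'],i['fy'],i['cx'],i['cy']],T=i['cam_to_world'])
E
```

```text
10.6833 [ 0.7679  0.1575  1.3921 -0.721   1.7877  0.2641] [0.4712 0.2426 0.2663] [ 0.4905  0.4557 -0.4925] 0.08574509923325867 [0.3052 0.1077 0.0241]
axes x [-0.2841  0.6821 -0.6738] y [0.9092 0.4147 0.0364] z [ 0.3042 -0.6024 -0.738 ] tilt 42.4407731225835 bearing -63.20293981561187
```

View pics/w1.png

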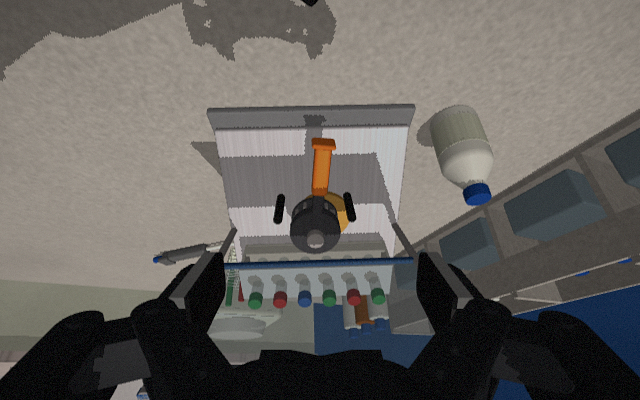

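```bash
cat > grip.py <<'E'
from geo import *
HUB=c-.004*X-.013*Y+.058*Z
Rd=np.stack([X,Y,Z],1)
def orange(n):
    p,P=load(n); h=cv2.cvtColor(p,cv2.COLOR_RGB2HSV)
    m=(h[...,0]>4)&(h[...,0]<16)&(h[...,1]>170)&(h[...,2]>90)
    ys,xs=np.nonzero(m)
    q=(P[m]-HUB)@Rd; ok=(abs(q[:,0]+.09)<.06)&(abs(q[:,1])<.1)&(abs(q[:,2])<.035); return q[ok]
if __name__=="__main__":
    np.set_printoptions(precision=4,suppress=True)
    print('hub',HUB,X,Y,Z)
    for n in("scene0","w1"):
        q=orange(n); t=q[abs(q[:,2]-.011)<.006]; print(n,len(q),len(t),np.median(t,0),np.percentile(q[:,0],[1,99]),np.percentile(q[:,2],[2,50,98]))
        for x in np.arange(-.13,-.05,.012):
            s=t[abs(t[:,0]-x)<.006]; 
            if len(s)>3: print(x.round(3),len(s),s[:,1].min(),s[:,1].max(),np.median(s[:,2]), 'ang',np.arctan2((s[:,1].min()+s[:,1].max())/2,-x))
E
python3 grip.py
```

```text
hub [0.5761 0.0116 0.1353] [ 0.3497 -0.7923  0.5   ] [0.9148 0.4038 0.    ] [-0.2019  0.4574  0.866 ]
scene0 118 91 [-0.0971  0.0122  0.0102] [-0.1284 -0.0648] [0.0003 0.0091 0.0162]
-0.13 10 0.0007050051331503388 0.022277609155465252 0.012510486294783962 ang 0.0881655163102595
-0.118 17 0.0037007285579218003 0.02037993324758736 0.010751843981775235 ang 0.10168478039299567
-0.106 16 0.002079203867849458 0.01820870686967308 0.009679196081688355 ang 0.09540715226683309
-0.094 14 0.0017023938924818577 0.01921166253357679 0.010320834563079114 ang 0.11078945654925369
-0.082 12 -0.0014298819532988334 0.01796323360213279 0.009496406391672532 ang 0.1004736566276369
-0.07 21 -0.00250161325384072 0.016018603709804433 0.010432621262765864 ang 0.09625158946771438
w1 938 839 [-0.1006  0.0056  0.0103] [-0.1313 -0.0651] [-0.0076  0.0101  0.0146]
-0.13 153 -0.004309888597713777 0.021752465639840315 0.013260274014002798 ang 0.06698646104607048
-0.118 134 -0.002219033394628511 0.017654479692662928 0.009972049955418689 ang 0.06531141105326173
-0.106 141 -0.0024639369961700812 0.01668533496882825 0.010216690275460695 ang 0.06698171354272642
-0.094 138 -0.003877114849135187 0.01551184998103254 0.010137860855914177 ang 0.061808061404786084
-0.082 148 -0.005313057878589049 0.014364607608131155 0.010077750757608566 ang 0.05513643629710591
-0.07 124 -0.005510739713314755 0.01309020123740185 0.01006402707993342 ang 0.05408620931301686
```

```bash
cat > plan.py <<'E'
from sim import *
from bench import r
np.set_printoptions(precision=3,suppress=True)
X=np.array([.3497,-.7923,.5]);Y=np.array([.9148,.4038,0]);Z=np.array([-.2019,.4574,.866])
HUB=np.array([.5761,.0116,.1353])-.0025*Y
def target(R0,a,lift=0,back=0,rad=.095,dy=0):
    z=R0.as_matrix()[:,2]; yl=np.cos(a)*Y+np.sin(a)*X
    M=R0.as_matrix(); t=np.arctan2(yl@M[:,0]*-1,yl@M[:,1])   # twist so tool y follows lever y
    # rotating about tool z by t: y' = -sin t x + cos t y
    R=R0*Ro.from_euler('z',t)
    g=HUB-rad*(np.cos(a)*X-np.sin(a)*Y)+lift*Z
    return g+(.019-back)*z+dy*yl,R
def rows(q,targets,maxd=.0405,maxt=6.5,show=True):
    """targets: list of (p,R,label). prints rows per leg"""
    p,R=pose(q); out=[]
    for pt,Rt,lab in targets:
        tw=(R.inv()*Rt).as_rotvec()[2]
        n=max(1,int(np.ceil(max(np.linalg.norm(pt-p)/maxd,abs(np.degrees(tw))/maxt))))
        # integrate: n equal rows, straight in world
        for i in range(n):
            d=R.inv().apply((pt-p)/(n-i)); 
            row=np.r_[d/.04,np.degrees(tw)/30/n]; row=row.round(3)
            p=p+R.apply(row[:3]*.04); R=R*Ro.from_euler('z',np.radians(row[3]*30))
            q,c=ik(p,R,q,.7); print(lab,row,'res%.1e'%c if c>1e-8 else '','mg%.2f'%min((q-lo_).min(),(hi_-q).min()))
    return q
E
python3 - <<'E'
from plan import *
z=np.load('w1.npz'); s=r.read_state(); q=s['joints']
p,R=pose(q); print('model vs meas',p-s['tool_pos'],'cam in tool',R.inv().apply(z['T'][:3,3]-p))
M=R.as_matrix(); print('tool z vs -Z deg',np.degrees(np.arccos(-M[:,2]@Z)))
a=.09
rows(q,[(*target(R,a,back=.10),'pre'),(*target(R,a,back=.04),'near'),(*target(R,a),'in')])
print(target(R,a)[0], 'cam at grasp', target(R,a)[0]+R.apply(R.inv().apply(z['T'][:3,3]-p)))
E
```

```text
model vs meas [-0. -0.  0.] cam in tool [ 0.065  0.003 -0.151]
tool z vs -Z deg 12.622473640269503
pre [-0.076  0.048  0.991  0.04 ]  mg0.35
pre [-0.075  0.05   0.99   0.04 ]  mg0.35
pre [-0.073  0.052  0.991  0.04 ]  mg0.34
pre [-0.072  0.053  0.99   0.04 ]  mg0.33
near [-0.     0.     0.75   0.001]  mg0.32
near [-0.     0.     0.75   0.001]  mg0.31
in [-0.  0.  1. -0.]  mg0.29
[0.554 0.077 0.074] cam at grasp [0.494 0.214 0.141]
```

{"api": "move_arm", "payload": {"motion": [{"tx":-0.076,"ty":0.05,"tz":0.99,"twist":0.04,"claw":0},{"tx":-0.076,"ty":0.05,"tz":0.99,"twist":0.04,"claw":0},{"tx":-0.073,"ty":0.052,"tz":0.99,"twist":0.04,"claw":0},{"tx":-0.072,"ty":0.053,"tz":0.99,"twist":0.04,"claw":0}]}}

```text
time: 11.07
tool_pos: [0.5309, 0.1412, 0.1605]
eef_rot: [0.542, 0.758, -0.167, 0.321]
ft_force: [1.1, 0.6, 0.1]
gripper_width: 0.0852
```

{"api": "move_arm", "payload": {"motion": [{"tx":0,"ty":0,"tz":0.75,"twist":0,"claw":0},{"tx":0,"ty":0,"tz":0.75,"twist":0,"claw":0},{"tx":0,"ty":0,"tz":0.5,"twist":0,"claw":0}]}}

```text
time: 11.32
tool_pos: [0.5544, 0.0915, 0.1]
eef_rot: [0.542, 0.758, -0.169, 0.32]
ft_force: [0.2, -0.5, -0.3]
gripper_width: 0.0854
```

```bash
python3 st.py; python3 - <<'E'
from bench import r, optics
import cv2, numpy as np
i=optics.camera_info("wrist");p,d=optics.read_camera("wrist")
cv2.imwrite(f"pics/w2.png",p[:,:,::-1]); np.savez(f"w2.npz",p=p,d=d,K=[i['fx'],i['fy'],i['cx'],i['cy']],T=i['cam_to_world'])
E
```

```text
11.3167 [ 0.4576  0.2097  1.68   -0.7684  1.3338  0.3504] [0.5544 0.0915 0.1   ] [ 0.2387 -0.536  -0.35  ] 0.0853593294026062 [ 0.353   0.1184 -0.045 ]
axes x [-0.2062  0.7137 -0.6694] y [0.9308 0.3541 0.0909] z [ 0.3019 -0.6044 -0.7373] tilt 42.4998388006111 bearing -63.453437303942714
```

View pics/w2.png

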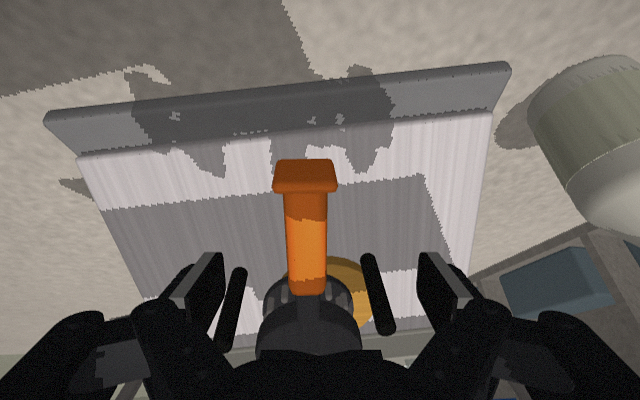

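```bash
python3 - <<'E'
from plan import *
from h import load
import cv2
s=r.read_state(); p,R=pose(s['joints'])
im,P=load('w2'); h=cv2.cvtColor(im,cv2.COLOR_RGB2HSV)
m=(h[...,0]>4)&(h[...,0]<16)&(h[...,1]>170)&(h[...,2]>60)
t=R.inv().apply(P[m][~np.isnan(P[m][:,0])]-p); q=(P[m]-HUB)@np.stack([X,Y,Z],1)
print(np.nanpercentile(q,[2,50,98],axis=0))
for x in np.arange(-.04,.05,.01):
    u=t[(abs(t[:,0]-x)<.004)]; 
    if len(u)>20: print('toolx',x.round(3),np.percentile(u[:,1],[3,97]),np.percentile(u[:,2],[5,50,95]))
T=np.load('w2.npz')['T']; print(np.load('w2.npz')['K'],R.inv().apply(T[:3,3]-p), (R.inv().as_matrix()@T[:3,:3]))
E
```

```text
[[-0.132 -0.001 -0.01 ]
 [-0.112  0.009  0.01 ]
 [-0.068  0.023  0.014]]
toolx -0.02 [-0.014  0.004] [-0.     0.001  0.004]
toolx -0.01 [-0.014  0.004] [-0.002 -0.001  0.002]
toolx 0.0 [-0.014  0.004] [-0.005 -0.003  0.   ]
toolx 0.01 [-0.014  0.004] [-0.007 -0.005 -0.002]
toolx 0.02 [-0.014  0.004] [-0.009 -0.008 -0.005]
toolx 0.03 [-0.014  0.004] [-0.011 -0.01  -0.007]
toolx 0.04 [-0.018  0.007] [-0.016 -0.01   0.005]
[325.534 325.534 320.573 198.097] [ 0.07   0.001 -0.145] [[-0.002 -0.96  -0.279]
 [ 1.    -0.003  0.004]
 [-0.005 -0.279  0.96 ]]
```

```bash
python3 st.py; python3 - <<'E'
from plan import *
s=r.read_state(); q=s['joints'];p,R=pose(q)
pt,Rt=target(R,.09); print(R.inv().apply(pt-p), R.inv().apply(HUB-.095*(np.cos(.09)*X-np.sin(.09)*Y)-p))
E
```

```text
11.3667 [ 0.4553  0.2123  1.6831 -0.7688  1.3332  0.3505] [0.5533 0.0895 0.0973] [-0.2761 -0.8074 -1.7329] 0.0853942992376909 [ 0.2549  0.1503 -0.005 ]
axes x [-0.2078  0.7124 -0.6703] y [0.9318 0.3526 0.0858] z [ 0.2975 -0.6068 -0.7371] tilt 42.513755612052094 bearing -63.8847583265225
[ 0.007 -0.005  0.025] [ 0.007 -0.005  0.006]
```

{"api": "move_arm", "payload": {"motion": [{"tx":0.09,"ty":-0.06,"tz":0.31,"twist":0,"claw":0},{"tx":0.08,"ty":-0.06,"tz":0.31,"twist":0,"claw":0},{"tx":0,"ty":0,"tz":0,"twist":0,"claw":0.3},{"tx":0,"ty":0,"tz":0,"twist":0,"claw":0.6},{"tx":0,"ty":0,"tz":0,"twist":0,"claw":1}], "newtons": 30}}

```text
time: 11.78
tool_pos: [0.5561, 0.0823, 0.0788]
eef_rot: [0.542, 0.758, -0.168, 0.321]
ft_force: [-0.6, 0.4, -0.0]
gripper_width: 0.0518
```

{"api": "move_arm", "payload": {"motion": [{"tx":0,"ty":0,"tz":0,"twist":0,"claw":1},{"tx":0,"ty":0,"tz":0,"twist":0,"claw":1},{"tx":0,"ty":0,"tz":0,"twist":0,"claw":1}]}}

```text
time: 12.03
tool_pos: [0.5551, 0.082, 0.0785]
eef_rot: [0.543, 0.758, -0.169, 0.321]
ft_force: [-3.6, 2.8, 4.1]
gripper_width: 0.0204
```

```bash
python3 st.py; cat > arc.py <<'E'
import sys
from plan import *
# usage: arc a0 a1 lift0 lift1 n rad
s=r.read_state(); q=s['joints']; p,R=pose(q)
g=p-.019*R.as_matrix()[:,2]; e=(g-HUB)@np.stack([X,Y,Z],1)
print('grip in hub frame',e,'alpha',np.arctan2(e[1],-e[0]),'rad',np.hypot(e[0],e[1]),'F hub',np.stack([X,Y,Z])@s['ft_force'])
def seq(legs,rad,z0):
    """legs: (a_from,a_to,l_from,l_to,n); follow arc at given radius; twist follows"""
    global p,R
    for a0,a1,l0,l1,n in legs:
        for i in range(1,n+1):
            a=a0+(a1-a0)*i/n; l=l0+(l1-l0)*i/n
            pt,Rt=target(R0,a,lift=l+z0,rad=rad)
            d=R.inv().apply(pt-p)/.04; tw=np.degrees((R.inv()*Rt).as_rotvec()[2])/30
            row=np.r_[d,tw].round(3); p=p+R.apply(row[:3]*.04); R=R*Ro.from_euler('z',np.radians(row[3]*30))
            print('a%.2f l%.3f'%(a,l),'{"tx": %g, "ty": %g, "tz": %g, "twist": %g, "claw": 1},'%tuple(row))
R0=R
E
python3 -c "
from arc import *
seq([(.09,.72,0,0,10)],np.hypot(e[0],e[1]),e[2])"
```

```text
12.0333 [ 0.441   0.2262  1.709  -0.7795  1.2894  0.3724] [0.5551 0.082  0.0785] [-3.5669  2.7753  4.1024] 0.02038720999015399 [ 0.117   0.575  -0.6385]
axes x [-0.2055  0.7141 -0.6692] y [0.9307 0.3541 0.0921] z [ 0.3027 -0.6038 -0.7374] tilt 42.49143994571523 bearing -63.37351974475236
grip in hub frame [-0.096  0.011  0.006] alpha 0.11505792408886789 rad 0.09624803133334836 F hub [-1.395 -2.142  5.542]
a0.15 l0.000 {"tx": -0.003, "ty": 0.091, "tz": 0.006, "twist": 0.094, "claw": 1},
a0.22 l0.000 {"tx": -0.004, "ty": 0.151, "tz": 0.011, "twist": 0.118, "claw": 1},
a0.28 l0.000 {"tx": -0.005, "ty": 0.151, "tz": 0.012, "twist": 0.118, "claw": 1},
a0.34 l0.000 {"tx": -0.005, "ty": 0.151, "tz": 0.015, "twist": 0.119, "claw": 1},
a0.41 l0.000 {"tx": -0.004, "ty": 0.15, "tz": 0.017, "twist": 0.119, "claw": 1},
a0.47 l0.000 {"tx": -0.005, "ty": 0.151, "tz": 0.018, "twist": 0.119, "claw": 1},
a0.53 l0.000 {"tx": -0.005, "ty": 0.15, "tz": 0.02, "twist": 0.119, "claw": 1},
a0.59 l0.000 {"tx": -0.004, "ty": 0.15, "tz": 0.022, "twist": 0.12, "claw": 1},
a0.66 l0.000 {"tx": -0.005, "ty": 0.15, "tz": 0.023, "twist": 0.12, "claw": 1},
a0.72 l0.000 {"tx": -0.005, "ty": 0.149, "tz": 0.025, "twist": 0.121, "claw": 1},
```

{"api": "move_arm", "payload": {"motion": [{"tx":-0.003,"ty":0.09,"tz":0.006,"twist":0.094,"claw":1},{"tx":-0.004,"ty":0.15,"tz":0.011,"twist":0.118,"claw":1},{"tx":-0.005,"ty":0.15,"tz":0.012,"twist":0.118,"claw":1},{"tx":-0.005,"ty":0.15,"tz":0.015,"twist":0.118,"claw":1},{"tx":-0.004,"ty":0.15,"tz":0.017,"twist":0.118,"claw":1}]}}

```text
time: 12.45
tool_pos: [0.5803, 0.087, 0.0817]
eef_rot: [0.65, 0.668, -0.121, 0.341]
ft_force: [-8.0, 5.2, 6.5]
gripper_width: 0.0197
```

```bash
python3 -c "
from arc import *"
```

```text
grip in hub frame [-0.089  0.036  0.006] alpha 0.38594275166904474 rad 0.09618311281357378 F hub [-3.662 -5.186  9.65 ]
```

{"api": "move_arm", "payload": {"motion": [{"tx":-0.005,"ty":0.15,"tz":0.018,"twist":0.119,"claw":1},{"tx":-0.005,"ty":0.15,"tz":0.02,"twist":0.119,"claw":1},{"tx":-0.004,"ty":0.15,"tz":0.022,"twist":0.12,"claw":1},{"tx":-0.005,"ty":0.15,"tz":0.023,"twist":0.12,"claw":1},{"tx":0,"ty":0,"tz":0,"twist":0,"claw":1}]}}

```text
time: 12.87
tool_pos: [0.6038, 0.0861, 0.0876]
eef_rot: [0.729, 0.582, -0.077, 0.353]
ft_force: [-6.9, 5.1, 5.9]
gripper_width: 0.0197
```

```bash
python3 -c "
from arc import *"; python3 st.py
```

```text
grip in hub frame [-0.077  0.057  0.006] alpha 0.6389578407271195 rad 0.09617198593699554 F hub [-3.516 -4.202  8.815]
12.8667 [ 0.4104  0.3055  1.5859 -0.7717  1.3044  0.8675] [0.6038 0.0861 0.0876] [-6.8535  5.1211  5.8759] 0.01972803643834043 [ 0.5875  1.9318 -1.545 ]
axes x [ 0.3108  0.7934 -0.5233] y [ 0.9027 -0.074   0.424 ] z [ 0.2977 -0.6041 -0.7392] tilt 42.33801601198447 bearing -63.769094994285865
```

```bash
python3 -c "
from arc import *
seq([(.64,.70,0,0,1),(.70,.62,0,.0,1),(.62,.60,0,.0125,4),(.60,-.45,.0125,.0125,11)],np.hypot(e[0],e[1]),e[2])"
```

```text
grip in hub frame [-0.077  0.057  0.006] alpha 0.6389578407271195 rad 0.09617198593699554 F hub [-3.516 -4.202  8.815]
a0.70 l0.000 {"tx": -0.002, "ty": 0.145, "tz": 0.023, "twist": 0.079, "claw": 1},
a0.62 l0.000 {"tx": -0.007, "ty": -0.19, "tz": -0.03, "twist": -0.152, "claw": 1},
a0.61 l0.003 {"tx": -0.013, "ty": -0.001, "tz": -0.078, "twist": -0.01, "claw": 1},
a0.61 l0.006 {"tx": -0.012, "ty": -0, "tz": -0.078, "twist": -0.01, "claw": 1},
a0.60 l0.009 {"tx": -0.013, "ty": -0.001, "tz": -0.078, "twist": -0.009, "claw": 1},
a0.60 l0.013 {"tx": -0.012, "ty": -0.001, "tz": -0.078, "twist": -0.01, "claw": 1},
a0.50 l0.013 {"tx": -0.011, "ty": -0.227, "tz": -0.031, "twist": -0.181, "claw": 1},
a0.41 l0.013 {"tx": -0.011, "ty": -0.227, "tz": -0.028, "twist": -0.181, "claw": 1},
a0.31 l0.013 {"tx": -0.01, "ty": -0.228, "tz": -0.023, "twist": -0.18, "claw": 1},
a0.22 l0.013 {"tx": -0.011, "ty": -0.229, "tz": -0.019, "twist": -0.179, "claw": 1},
a0.12 l0.013 {"tx": -0.011, "ty": -0.228, "tz": -0.015, "twist": -0.179, "claw": 1},
a0.03 l0.013 {"tx": -0.01, "ty": -0.229, "tz": -0.01, "twist": -0.178, "claw": 1},
a-0.07 l0.013 {"tx": -0.011, "ty": -0.229, "tz": -0.005, "twist": -0.178, "claw": 1},
a-0.16 l0.013 {"tx": -0.011, "ty": -0.229, "tz": -0.001, "twist": -0.178, "claw": 1},
a-0.26 l0.013 {"tx": -0.011, "ty": -0.23, "tz": 0.004, "twist": -0.178, "claw": 1},
a-0.35 l0.013 {"tx": -0.01, "ty": -0.228, "tz": 0.008, "twist": -0.179, "claw": 1},
a-0.45 l0.013 {"tx": -0.011, "ty": -0.229, "tz": 0.013, "twist": -0.178, "claw": 1},
```

{"api": "move_arm", "payload": {"motion": [{"tx":-0.002,"ty":0.145,"tz":0.023,"twist":0.079,"claw":1},{"tx":0,"ty":0,"tz":0,"twist":0,"claw":1},{"tx":-0.007,"ty":-0.19,"tz":-0.03,"twist":-0.152,"claw":1}]}}

```text
time: 13.12
tool_pos: [0.6015, 0.0865, 0.0867]
eef_rot: [0.717, 0.596, -0.085, 0.35]
ft_force: [-9.5, 5.6, 3.9]
gripper_width: 0.0202
```

{"api": "move_arm", "payload": {"motion": [{"tx":-0.013,"ty":0,"tz":-0.078,"twist":-0.01,"claw":1},{"tx":-0.012,"ty":0,"tz":-0.078,"twist":-0.01,"claw":1},{"tx":-0.013,"ty":0,"tz":-0.078,"twist":-0.01,"claw":1},{"tx":-0.012,"ty":0,"tz":-0.078,"twist":-0.01,"claw":1},{"tx":0,"ty":0,"tz":0,"twist":0,"claw":1}]}}

```text
time: 13.53
tool_pos: [0.5958, 0.0904, 0.0935]
eef_rot: [0.71, 0.605, -0.091, 0.349]
ft_force: [-4.4, -3.9, -7.8]
gripper_width: 0.0202
```

```bash
python3 -c "
from arc import *"
```

```text
grip in hub frame [-0.08   0.052  0.014] alpha 0.5731483271103804 rad 0.09568206488406604 F hub [-2.369 -5.6   -7.675]
```

{"api": "move_arm", "payload": {"motion": [{"tx":-0.012,"ty":0,"tz":-0.07,"twist":0,"claw":1},{"tx":-0.012,"ty":0,"tz":-0.06,"twist":0,"claw":1},{"tx":0,"ty":0,"tz":0,"twist":0,"claw":1}]}}

```text
time: 13.78
tool_pos: [0.5944, 0.0926, 0.0977]
eef_rot: [0.71, 0.605, -0.091, 0.349]
ft_force: [-2.7, -3.8, -8.8]
gripper_width: 0.0202
```

```bash
python3 -c "
from arc import *
seq([(.59,-.45,.0,.0,11)],np.hypot(e[0],e[1]),e[2])"
```

```text
grip in hub frame [-0.081  0.051  0.019] alpha 0.5680311596800094 rad 0.09560137742888548 F hub [-2.294 -3.98  -8.844]
a0.50 l0.000 {"tx": -0.011, "ty": -0.172, "tz": -0.022, "twist": -0.186, "claw": 1},
a0.40 l0.000 {"tx": -0.01, "ty": -0.224, "tz": -0.026, "twist": -0.179, "claw": 1},
a0.31 l0.000 {"tx": -0.011, "ty": -0.224, "tz": -0.022, "twist": -0.178, "claw": 1},
a0.21 l0.000 {"tx": -0.01, "ty": -0.225, "tz": -0.017, "twist": -0.178, "claw": 1},
a0.12 l0.000 {"tx": -0.01, "ty": -0.226, "tz": -0.013, "twist": -0.177, "claw": 1},
a0.02 l0.000 {"tx": -0.011, "ty": -0.225, "tz": -0.009, "twist": -0.176, "claw": 1},
a-0.07 l0.000 {"tx": -0.01, "ty": -0.226, "tz": -0.004, "twist": -0.177, "claw": 1},
a-0.17 l0.000 {"tx": -0.011, "ty": -0.225, "tz": -0, "twist": -0.176, "claw": 1},
a-0.26 l0.000 {"tx": -0.01, "ty": -0.226, "tz": 0.005, "twist": -0.176, "claw": 1},
a-0.36 l0.000 {"tx": -0.011, "ty": -0.225, "tz": 0.009, "twist": -0.177, "claw": 1},
a-0.45 l0.000 {"tx": -0.01, "ty": -0.225, "tz": 0.014, "twist": -0.177, "claw": 1},
```

{"api": "move_arm", "payload": {"motion": [{"tx":-0.011,"ty":-0.172,"tz":-0.022,"twist":-0.186,"claw":1},{"tx":-0.01,"ty":-0.225,"tz":-0.026,"twist":-0.179,"claw":1},{"tx":-0.011,"ty":-0.225,"tz":-0.022,"twist":-0.178,"claw":1},{"tx":-0.01,"ty":-0.225,"tz":-0.017,"twist":-0.178,"claw":1},{"tx":-0.01,"ty":-0.226,"tz":-0.013,"twist":-0.177,"claw":1}]}}

```text
time: 14.2
tool_pos: [0.5535, 0.0881, 0.0905]
eef_rot: [0.547, 0.755, -0.169, 0.319]
ft_force: [-0.2, -4.2, -8.3]
gripper_width: 0.02
```

{"api": "move_arm", "payload": {"motion": [{"tx":-0.011,"ty":-0.226,"tz":-0.009,"twist":-0.177,"claw":1},{"tx":-0.01,"ty":-0.226,"tz":-0.004,"twist":-0.177,"claw":1},{"tx":-0.011,"ty":-0.226,"tz":0,"twist":-0.177,"claw":1},{"tx":-0.01,"ty":-0.226,"tz":0.005,"twist":-0.177,"claw":1},{"tx":-0.011,"ty":-0.226,"tz":0.009,"twist":-0.177,"claw":1}]}}

```text
time: 14.62
tool_pos: [0.5155, 0.067, 0.093]
eef_rot: [0.359, 0.861, -0.236, 0.273]
ft_force: [-1.8, -0.8, -10.3]
gripper_width: 0.0195
```

{"api": "move_arm", "payload": {"motion": [{"tx":-0.01,"ty":-0.226,"tz":0.014,"twist":-0.177,"claw":1},{"tx":0,"ty":0,"tz":0,"twist":0,"claw":1}]}}

```text
time: 14.78
tool_pos: [0.5089, 0.0609, 0.0949]
eef_rot: [0.319, 0.877, -0.247, 0.262]
ft_force: [-2.6, 1.4, -12.4]
gripper_width: 0.0193
```

```bash
python3 -c "
from arc import *
seq([(-.46,-.46,.0,-.013,3)],np.hypot(e[0],e[1]),e[2])"; python3 - <<'E'
from bench import optics
import cv2, numpy as np
i=optics.camera_info("wrist");p,d=optics.read_camera("wrist")
cv2.imwrite(f"pics/w3.png",p[:,:,::-1]); np.savez(f"w3.npz",p=p,d=d,K=[i['fx'],i['fy'],i['cx'],i['cy']],T=i['cam_to_world'])
E
```

```text
grip in hub frame [-0.087 -0.04   0.02 ] alpha -0.4295965644457409 rad 0.09534374300066108 F hub [-8.247 -1.845 -9.568]
a-0.46 l-0.004 {"tx": 0.023, "ty": -0.066, "tz": 0.11, "twist": -0.012, "claw": 1},
a-0.46 l-0.009 {"tx": 0.022, "ty": 0.007, "tz": 0.106, "twist": -0, "claw": 1},
a-0.46 l-0.013 {"tx": 0.022, "ty": 0.007, "tz": 0.106, "twist": -0, "claw": 1},
```

View pics/w3.png

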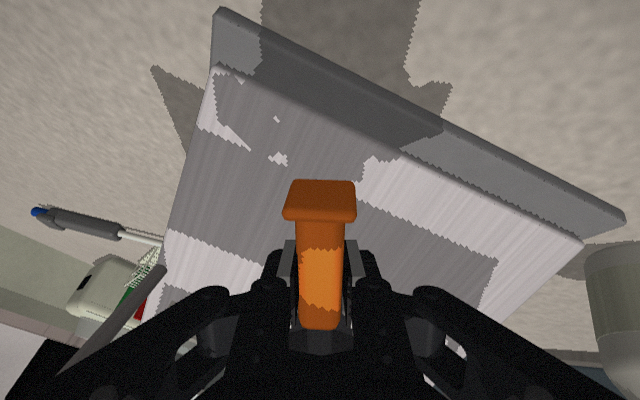

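{"api": "move_arm", "payload": {"motion": [{"tx":0.023,"ty":-0.066,"tz":0.11,"twist":-0.012,"claw":1},{"tx":0.022,"ty":0.007,"tz":0.106,"twist":0,"claw":1},{"tx":0.022,"ty":0.007,"tz":0.106,"twist":0,"claw":1},{"tx":0,"ty":0,"tz":0,"twist":0,"claw":1},{"tx":0,"ty":0,"tz":0,"twist":0,"claw":1}]}}

```text
time: 15.25
tool_pos: [0.5109, 0.0552, 0.0849]
eef_rot: [0.318, 0.877, -0.246, 0.262]
ft_force: [-6.8, 7.5, -9.1]
gripper_width: 0.0192
```

```bash
python3 -c "
from arc import *
"
```

```text
grip in hub frame [-0.086 -0.04   0.008] alpha -0.43561710562842537 rad 0.09539630838024862 F hub [-12.858  -3.244  -3.113]
```

{"api": "move_arm", "payload": {"motion": [{"tx":0.05,"ty":0,"tz":0.05,"twist":0,"claw":1},{"tx":0.03,"ty":0,"tz":0.05,"twist":0,"claw":1},{"tx":0,"ty":0,"tz":0,"twist":0,"claw":1}]}}

```text
time: 15.5
tool_pos: [0.5113, 0.0555, 0.0836]
eef_rot: [0.319, 0.877, -0.245, 0.264]
ft_force: [-14.0, 16.6, 4.0]
gripper_width: 0.0195
```

```bash
python3 -c "
from arc import *
seq([(-.435,.72,.0,0,18)],np.hypot(e[0],e[1]),e[2])"
```

```text
grip in hub frame [-0.087 -0.04   0.007] alpha -0.42847117271682345 rad 0.09595218373976236 F hub [-16.032  -6.097  13.867]
a-0.37 l0.000 {"tx": -0.007, "ty": 0.138, "tz": -0.006, "twist": 0.152, "claw": 1},
a-0.31 l0.000 {"tx": -0.005, "ty": 0.154, "tz": -0.006, "twist": 0.119, "claw": 1},
a-0.24 l0.000 {"tx": -0.005, "ty": 0.154, "tz": -0.003, "twist": 0.12, "claw": 1},
a-0.18 l0.000 {"tx": -0.005, "ty": 0.153, "tz": -0.001, "twist": 0.12, "claw": 1},
a-0.11 l0.000 {"tx": -0.004, "ty": 0.154, "tz": 0.002, "twist": 0.12, "claw": 1},
a-0.05 l0.000 {"tx": -0.005, "ty": 0.154, "tz": 0.003, "twist": 0.119, "claw": 1},
a0.01 l0.000 {"tx": -0.005, "ty": 0.154, "tz": 0.005, "twist": 0.12, "claw": 1},
a0.08 l0.000 {"tx": -0.005, "ty": 0.153, "tz": 0.008, "twist": 0.12, "claw": 1},
a0.14 l0.000 {"tx": -0.005, "ty": 0.154, "tz": 0.009, "twist": 0.12, "claw": 1},
a0.21 l0.000 {"tx": -0.005, "ty": 0.153, "tz": 0.012, "twist": 0.121, "claw": 1},
a0.27 l0.000 {"tx": -0.004, "ty": 0.153, "tz": 0.013, "twist": 0.12, "claw": 1},
a0.34 l0.000 {"tx": -0.005, "ty": 0.153, "tz": 0.016, "twist": 0.121, "claw": 1},
a0.40 l0.000 {"tx": -0.005, "ty": 0.153, "tz": 0.017, "twist": 0.122, "claw": 1},
a0.46 l0.000 {"tx": -0.005, "ty": 0.153, "tz": 0.019, "twist": 0.121, "claw": 1},
a0.53 l0.000 {"tx": -0.005, "ty": 0.152, "tz": 0.021, "twist": 0.122, "claw": 1},
a0.59 l0.000 {"tx": -0.005, "ty": 0.153, "tz": 0.022, "twist": 0.122, "claw": 1},
a0.66 l0.000 {"tx": -0.005, "ty": 0.151, "tz": 0.024, "twist": 0.123, "claw": 1},
a0.72 l0.000 {"tx": -0.004, "ty": 0.152, "tz": 0.025, "twist": 0.123, "claw": 1},
```

{"api": "move_arm", "payload": {"motion": [{"tx":0,"ty":0,"tz":0,"twist":0,"claw":0.5},{"tx":0,"ty":0,"tz":0,"twist":0,"claw":0.5},{"tx":0,"ty":0,"tz":0,"twist":0,"claw":0.5},{"tx":0,"ty":0,"tz":0,"twist":0,"claw":0.5}]}}

```text
time: 15.83
tool_pos: [0.5122, 0.0512, 0.084]
eef_rot: [0.318, 0.875, -0.249, 0.265]
ft_force: [0.4, 0.0, 0.3]
gripper_width: 0.0427
```

```bash
cat > shot.py <<'E'
import sys
from plan import *
from bench import optics
import cv2
n=sys.argv[1]
i=optics.camera_info("wrist");im,d=optics.read_camera("wrist")
cv2.imwrite(f"pics/{n}.png",im[:,:,::-1]); np.savez(f"{n}.npz",p=im,d=d,K=[i['fx'],i['fy'],i['cx'],i['cy']],T=i['cam_to_world'])
from h import load
for n in [n]+sys.argv[2:]:
    im,P=load(n); h=cv2.cvtColor(im,cv2.COLOR_RGB2HSV)
    m=(h[...,0]>4)&(h[...,0]<16)&(h[...,1]>170)&(h[...,2]>60)
    q=(P[m]-HUB)@np.stack([X,Y,Z],1); q=q[~np.isnan(q[:,0])]
    R_=np.hypot(q[:,0],q[:,1]); k=(R_>.07)&(R_<.112)&(q[:,2]>0); t=q[k]
    a=np.arctan2(t[:,1],-t[:,0])
    print(n,len(t),'alpha',np.median(a),(np.percentile(a,3)+np.percentile(a,97))/2,'z top',np.median(t[:,2]))
E
python3 shot.py w4 w1 w2 w3; python3 -c "
from arc import *"; python3 st.py
```

```text
w4 3462 alpha -0.43403494945860743 -0.435786132167742 z top 0.009957560642508405
w1 498 alpha 0.07788527836667458 0.08501638097910459 z top 0.010141384506774386
w2 2786 alpha 0.087706391089794 0.08838506509525751 z top 0.010114607195474457
w3 3245 alpha -0.433687767626383 -0.43606980363894365 z top 0.021282620955974694
grip in hub frame [-0.084 -0.041  0.005] alpha -0.45633150617369045 rad 0.09318273889930546 F hub [ 0.019  0.048 -0.156]
15.8833 [ 0.422   0.1102  1.8345 -0.7873  1.2688 -0.1773] [0.5119 0.051  0.0836] [ 0.0815 -0.0667 -0.1257] 0.042601126174435316 [ 0.3017  0.1436 -0.0514]
axes x [-0.657   0.4258 -0.6221] y [ 0.6894  0.6733 -0.2672] z [ 0.305  -0.6045 -0.7359] tilt 42.61495948505834 bearing -63.2221862700202
```

```bash
python3 -c "
from arc import *
seq([(-.44,.72,.0,0,14)],.095,e[2])"
```

```text
grip in hub frame [-0.084 -0.041  0.005] alpha -0.45633150617369045 rad 0.09318273889930546 F hub [ 0.019  0.048 -0.156]
a-0.36 l0.000 {"tx": 0.033, "ty": 0.234, "tz": -0.022, "twist": 0.182, "claw": 1},
a-0.27 l0.000 {"tx": -0.008, "ty": 0.197, "tz": -0.007, "twist": 0.154, "claw": 1},
a-0.19 l0.000 {"tx": -0.008, "ty": 0.196, "tz": -0.003, "twist": 0.155, "claw": 1},
a-0.11 l0.000 {"tx": -0.007, "ty": 0.197, "tz": 0, "twist": 0.154, "claw": 1},
a-0.03 l0.000 {"tx": -0.008, "ty": 0.196, "tz": 0.004, "twist": 0.155, "claw": 1},
a0.06 l0.000 {"tx": -0.008, "ty": 0.197, "tz": 0.008, "twist": 0.154, "claw": 1},
a0.14 l0.000 {"tx": -0.008, "ty": 0.196, "tz": 0.011, "twist": 0.155, "claw": 1},
a0.22 l0.000 {"tx": -0.008, "ty": 0.196, "tz": 0.014, "twist": 0.155, "claw": 1},
a0.31 l0.000 {"tx": -0.008, "ty": 0.196, "tz": 0.018, "twist": 0.156, "claw": 1},
a0.39 l0.000 {"tx": -0.008, "ty": 0.195, "tz": 0.021, "twist": 0.156, "claw": 1},
a0.47 l0.000 {"tx": -0.008, "ty": 0.195, "tz": 0.024, "twist": 0.157, "claw": 1},
a0.55 l0.000 {"tx": -0.008, "ty": 0.195, "tz": 0.027, "twist": 0.157, "claw": 1},
a0.64 l0.000 {"tx": -0.008, "ty": 0.194, "tz": 0.03, "twist": 0.158, "claw": 1},
a0.72 l0.000 {"tx": -0.008, "ty": 0.194, "tz": 0.032, "twist": 0.159, "claw": 1},
```

{"api": "move_arm", "payload": {"motion": [{"tx":0.033,"ty":0.234,"tz":-0.022,"twist":0.182,"claw":0.7},{"tx":-0.008,"ty":0.197,"tz":-0.007,"twist":0.154,"claw":0.7},{"tx":-0.008,"ty":0.196,"tz":-0.003,"twist":0.155,"claw":0.7}]}}

```text
time: 16.13
tool_pos: [0.528, 0.0672, 0.078]
eef_rot: [0.43, 0.826, -0.214, 0.294]
ft_force: [-4.2, -0.0, 3.2]
gripper_width: 0.0255
```

{"api": "move_arm", "payload": {"motion": [{"tx":-0.007,"ty":0.197,"tz":0,"twist":0.154,"claw":0.7},{"tx":-0.008,"ty":0.196,"tz":0.004,"twist":0.155,"claw":0.7},{"tx":-0.008,"ty":0.197,"tz":0.008,"twist":0.154,"claw":0.7}]}}

```text
time: 16.38
tool_pos: [0.5488, 0.0779, 0.0768]
eef_rot: [0.527, 0.769, -0.177, 0.317]
ft_force: [-3.8, -0.5, 2.5]
gripper_width: 0.0253
```

{"api": "move_arm", "payload": {"motion": [{"tx":-0.008,"ty":0.196,"tz":0.011,"twist":0.155,"claw":0.7},{"tx":-0.008,"ty":0.196,"tz":0.014,"twist":0.155,"claw":0.7},{"tx":-0.008,"ty":0.196,"tz":0.018,"twist":0.156,"claw":0.7}]}}

```text
time: 16.63
tool_pos: [0.5712, 0.084, 0.0785]
eef_rot: [0.616, 0.699, -0.137, 0.336]
ft_force: [-4.8, -0.4, 1.1]
gripper_width: 0.0257
```

{"api": "move_arm", "payload": {"motion": [{"tx":-0.008,"ty":0.195,"tz":0.021,"twist":0.156,"claw":0.7},{"tx":-0.008,"ty":0.195,"tz":0.024,"twist":0.157,"claw":0.7}]}}

```text
time: 16.8
tool_pos: [0.5865, 0.0852, 0.0812]
eef_rot: [0.672, 0.646, -0.109, 0.346]
ft_force: [-2.8, 1.0, 0.7]
gripper_width: 0.025
```

{"api": "move_arm", "payload": {"motion": [{"tx":-0.008,"ty":0.195,"tz":0.027,"twist":0.157,"claw":0.7},{"tx":-0.008,"ty":0.194,"tz":0.03,"twist":0.158,"claw":0.7}]}}

```text
time: 16.97
tool_pos: [0.6016, 0.0842, 0.0851]
eef_rot: [0.722, 0.589, -0.081, 0.353]
ft_force: [-3.8, 0.1, -0.1]
gripper_width: 0.0257
```

```bash
python3 -c "
from arc import *
seq([(.62,.76,.0,0,3)],.095,e[2])"
```

```text
grip in hub frame [-0.078  0.055  0.003] alpha 0.6119311226464302 rad 0.09497287870933808 F hub [-1.47  -3.463  0.716]
a0.67 l0.000 {"tx": 0.001, "ty": 0.128, "tz": 0.02, "twist": 0.052, "claw": 1},
a0.71 l0.000 {"tx": -0.003, "ty": 0.11, "tz": 0.017, "twist": 0.089, "claw": 1},
a0.76 l0.000 {"tx": -0.002, "ty": 0.109, "tz": 0.019, "twist": 0.09, "claw": 1},
```

{"api": "move_arm", "payload": {"motion": [{"tx":0,"ty":0.13,"tz":0.02,"twist":0.06,"claw":0.7},{"tx":-0.003,"ty":0.11,"tz":0.017,"twist":0.09,"claw":0.7},{"tx":0,"ty":0,"tz":0,"twist":0,"claw":0.7}]}}

```text
time: 17.22
tool_pos: [0.6091, 0.0828, 0.0871]
eef_rot: [0.745, 0.561, -0.069, 0.355]
ft_force: [-8.8, 3.4, -0.2]
gripper_width: 0.0258
```

```bash
python3 -c "
from arc import *"; python3 shot.py w5
```

```text
grip in hub frame [-0.073  0.061  0.003] alpha 0.6950576216704136 rad 0.095035484935312 F hub [-5.874 -6.667  3.154]
w5 3782 alpha 0.6693066687409186 0.6726410966379281 z top 0.010218553724457981
```

View pics/w5.png

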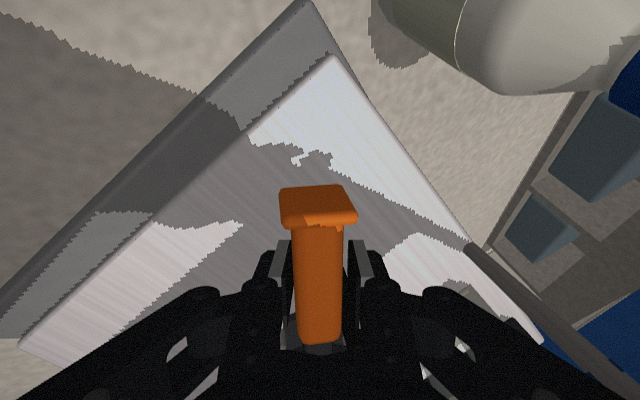

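{"api": "move_arm", "payload": {"motion": [{"tx":0,"ty":0.06,"tz":0.01,"twist":0,"claw":0.7},{"tx":0,"ty":0,"tz":0,"twist":0,"claw":0.7},{"tx":0,"ty":0,"tz":0,"twist":0,"claw":0.7}]}}

```text
time: 17.52
tool_pos: [0.6097, 0.0827, 0.0871]
eef_rot: [0.744, 0.562, -0.07, 0.354]
ft_force: [-13.1, 4.8, 0.8]
gripper_width: 0.0255
```

```bash
python3 -c "
from arc import *"; python3 shot.py w6; python3 - <<'E'
from plan import *
from h import load
import cv2
for n in('w1','w2','w4','w5','w6'):
    im,P=load(n); h=cv2.cvtColor(im,cv2.COLOR_RGB2HSV)
    m=(h[...,0]>4)&(h[...,0]<16)&(h[...,1]>170)&(h[...,2]>60)
    q=(P[m]-HUB)@np.stack([X,Y,Z],1); q=q[~np.isnan(q[:,0])]; q=q[(q[:,2]>.006)]
    a=np.arctan2(np.median(q[:,1]),-np.median(q[:,0]))
    for _ in range(3):
        c,s=np.cos(a),np.sin(a); u=-q[:,0]*c+q[:,1]*s; v=q[:,0]*s+q[:,1]*c
        xs=[];ys=[]
        for b in np.arange(.072,.116,.006):
            k=abs(u-b)<.003
            if k.sum()>8: xs.append(b); ys.append((np.percentile(v[k],4)+np.percentile(v[k],96))/2)
        f=np.polyfit(xs,ys,1); a+=np.arctan(f[0])
    print(n,'dir angle',a,'line offset at axis mm',1000*f[1])
E
```

```text
grip in hub frame [-0.073  0.061  0.002] alpha 0.702005818270482 rad 0.09518510462375161 F hub [ -7.951 -10.097   5.538]
w6 3768 alpha 0.6739155938751114 0.677827132414005 z top 0.010233921585329878
w1 dir angle 0.08753165542766478 line offset at axis mm -0.25025486064613744
w2 dir angle 0.09608375346007664 line offset at axis mm -0.6975063937135569
w4 dir angle -0.42780182433252195 line offset at axis mm -0.7305858578206037
w5 dir angle 0.6778658912440101 line offset at axis mm -0.2463981571115335
w6 dir angle 0.6822390292039131 line offset at axis mm -0.16919605706204366
```

```bash
python3 -c "
from arc import *
seq([(.675,.675,0,0,1),(.675,.60,0,0,1),(.60,.59,0,.017,5),(.59,.055,.017,.017,6)],.095,e[2]+.002)"
```

```text
grip in hub frame [-0.073  0.061  0.003] alpha 0.7020662259440533 rad 0.09517642878708354 F hub [-6.941 -9.18   5.789]
a0.68 l0.000 {"tx": -0.013, "ty": -0.056, "tz": -0.058, "twist": -0.069, "claw": 1},
a0.60 l0.000 {"tx": -0.007, "ty": -0.176, "tz": -0.026, "twist": -0.143, "claw": 1},
a0.60 l0.003 {"tx": -0.014, "ty": 0.007, "tz": -0.084, "twist": -0.004, "claw": 1},
a0.60 l0.007 {"tx": -0.014, "ty": 0.007, "tz": -0.084, "twist": -0.004, "claw": 1},
a0.59 l0.010 {"tx": -0.013, "ty": 0.007, "tz": -0.083, "twist": -0.004, "claw": 1},
a0.59 l0.014 {"tx": -0.014, "ty": 0.007, "tz": -0.084, "twist": -0.004, "claw": 1},
a0.59 l0.017 {"tx": -0.014, "ty": 0.007, "tz": -0.084, "twist": -0.003, "claw": 1},
a0.50 l0.017 {"tx": -0.01, "ty": -0.21, "tz": -0.027, "twist": -0.17, "claw": 1},
a0.41 l0.017 {"tx": -0.009, "ty": -0.21, "tz": -0.025, "twist": -0.168, "claw": 1},
a0.32 l0.017 {"tx": -0.009, "ty": -0.21, "tz": -0.021, "twist": -0.168, "claw": 1},
a0.23 l0.017 {"tx": -0.01, "ty": -0.211, "tz": -0.017, "twist": -0.168, "claw": 1},
a0.14 l0.017 {"tx": -0.009, "ty": -0.211, "tz": -0.014, "twist": -0.167, "claw": 1},
a0.06 l0.017 {"tx": -0.009, "ty": -0.211, "tz": -0.01, "twist": -0.167, "claw": 1},
```

{"api": "move_arm", "payload": {"motion": [{"tx":-0.013,"ty":-0.12,"tz":-0.03,"twist":-0.069,"claw":0.7},{"tx":0,"ty":0,"tz":0,"twist":0,"claw":1},{"tx":0,"ty":0,"tz":0,"twist":0,"claw":1},{"tx":-0.007,"ty":-0.176,"tz":-0.026,"twist":-0.143,"claw":1}]}}

```text
time: 17.9
tool_pos: [0.6014, 0.0846, 0.0851]
eef_rot: [0.712, 0.602, -0.086, 0.351]
ft_force: [-3.9, 0.8, -3.5]
gripper_width: 0.0214
```

{"api": "move_arm", "payload": {"motion": [{"tx":-0.014,"ty":0.007,"tz":-0.084,"twist":-0.004,"claw":1},{"tx":-0.014,"ty":0.007,"tz":-0.084,"twist":-0.004,"claw":1},{"tx":-0.014,"ty":0.007,"tz":-0.084,"twist":-0.004,"claw":1},{"tx":-0.014,"ty":0.007,"tz":-0.084,"twist":-0.004,"claw":1},{"tx":-0.014,"ty":0.007,"tz":-0.084,"twist":-0.004,"claw":1}]}}

```text
time: 18.32
tool_pos: [0.5961, 0.0911, 0.0991]
eef_rot: [0.709, 0.606, -0.09, 0.351]
ft_force: [-0.2, -12.2, -19.1]
gripper_width: 0.0213
```

```bash
python3 shot.py w7; python3 -c "
from arc import *"
```

```text
w7 3666 alpha 0.5788352521000104 0.5831563498458182 z top 0.024284710973676897
grip in hub frame [-0.078  0.052  0.019] alpha 0.5882964737609946 rad 0.09417462646835453 F hub [ -1.745  -2.669 -18.995]
```

{"api": "move_arm", "payload": {"motion": [{"tx":-0.005,"ty":-0.21,"tz":0.01,"twist":-0.17,"claw":1},{"tx":-0.006,"ty":-0.21,"tz":0,"twist":-0.168,"claw":1},{"tx":-0.009,"ty":-0.21,"tz":-0.021,"twist":-0.168,"claw":1},{"tx":-0.01,"ty":-0.211,"tz":-0.017,"twist":-0.168,"claw":1},{"tx":-0.009,"ty":-0.211,"tz":-0.014,"twist":-0.167,"claw":1}]}}

```text
time: 18.78
tool_pos: [0.5571, 0.0871, 0.0904]
eef_rot: [0.557, 0.747, -0.163, 0.324]
ft_force: [-0.7, -2.9, -9.5]
gripper_width: 0.0203
```

{"api": "move_arm", "payload": {"motion": [{"tx":-0.009,"ty":-0.211,"tz":-0.01,"twist":-0.167,"claw":1},{"tx":0,"ty":0,"tz":0,"twist":0,"claw":1}]}}

```text
time: 18.95
tool_pos: [0.5482, 0.0838, 0.09]
eef_rot: [0.525, 0.77, -0.177, 0.316]
ft_force: [-1.8, -3.2, -11.6]
gripper_width: 0.0198
```

```bash
python3 -c "
from arc import *
seq([(.055,.055,0,-.013,3)],.095,e[2])"
```

```text
grip in hub frame [-0.094  0.005  0.018] alpha 0.058301444024040354 rad 0.09386961655316693 F hub [ -3.921  -2.96  -11.095]
a0.06 l-0.004 {"tx": 0.051, "ty": -0.012, "tz": 0.099, "twist": 0.001, "claw": 1},
a0.06 l-0.009 {"tx": 0.023, "ty": -0.005, "tz": 0.106, "twist": 0, "claw": 1},
a0.06 l-0.013 {"tx": 0.023, "ty": -0.004, "tz": 0.106, "twist": 0, "claw": 1},
```

{"api": "move_arm", "payload": {"motion": [{"tx":0.05,"ty":0,"tz":0.1,"twist":0,"claw":1},{"tx":0.023,"ty":0,"tz":0.106,"twist":0,"claw":1},{"tx":0.023,"ty":0,"tz":0.106,"twist":0,"claw":1},{"tx":0.015,"ty":0,"tz":0.06,"twist":0,"claw":1},{"tx":0,"ty":0,"tz":0,"twist":0,"claw":0.7}]}}

```text
time: 19.37
tool_pos: [0.5558, 0.0791, 0.0793]
eef_rot: [0.525, 0.769, -0.174, 0.32]
ft_force: [-0.3, 0.3, -1.4]
gripper_width: 0.0257
```

{"api": "move_arm", "payload": {"motion": [{"tx":0,"ty":0,"tz":0,"twist":0,"claw":0.7},{"tx":0,"ty":0,"tz":0,"twist":0,"claw":0.7},{"tx":0,"ty":0,"tz":0,"twist":0,"claw":0.7}]}}

```text
time: 19.62
tool_pos: [0.5555, 0.0793, 0.0791]
eef_rot: [0.526, 0.769, -0.174, 0.319]
ft_force: [0.6, -1.0, 0.2]
gripper_width: 0.0257
```

```bash
python3 shot.py w8; python3 -c "
from arc import *
seq([(.06,.20,0,0,3)],.095,e[2])"
```

```text
w8 3431 alpha 0.09675606061818234 0.09911533104301176 z top 0.010128598092441885
grip in hub frame [-0.093  0.01   0.005] alpha 0.10318540301637831 rad 0.09385600147241588 F hub [0.478 0.217 0.06 ]
a0.11 l0.000 {"tx": 0.028, "ty": 0.01, "tz": -0.006, "twist": 0.088, "claw": 1},
a0.15 l0.000 {"tx": -0.003, "ty": 0.11, "tz": 0.008, "twist": 0.087, "claw": 1},
a0.20 l0.000 {"tx": -0.002, "ty": 0.111, "tz": 0.008, "twist": 0.088, "claw": 1},
```

{"api": "move_arm", "payload": {"motion": [{"tx":0.02,"ty":0.02,"tz":0,"twist":0.08,"claw":0.7},{"tx":0,"ty":0.11,"tz":0.008,"twist":0.08,"claw":0.7},{"tx":0,"ty":0.06,"tz":0.004,"twist":0,"claw":0.7},{"tx":0,"ty":0,"tz":0,"twist":0,"claw":0.7}]}}

```text
time: 20.0
tool_pos: [0.5599, 0.0814, 0.0768]
eef_rot: [0.557, 0.747, -0.163, 0.324]
ft_force: [-3.0, 0.8, 1.2]
gripper_width: 0.0257
```

```bash
python3 shot.py w9; python3 -c "
from arc import *"
```

```text
w9 3472 alpha 0.13272330799840248 0.13301211105772354 z top 0.010120720866392211
grip in hub frame [-0.094  0.015  0.003] alpha 0.15924117941003255 rad 0.0954863122918774 F hub [-1.444 -2.768  1.323]
```

{"api": "move_arm", "payload": {"motion": [{"tx":0,"ty":0.06,"tz":0.004,"twist":0.04,"claw":0.7},{"tx":0,"ty":0.06,"tz":0.004,"twist":0,"claw":0.7},{"tx":0,"ty":0,"tz":0,"twist":0,"claw":0.7}]}}

```text
time: 20.3
tool_pos: [0.5618, 0.0817, 0.0765]
eef_rot: [0.566, 0.74, -0.162, 0.324]
ft_force: [-12.2, -0.1, 5.4]
gripper_width: 0.0256
```

```bash
python3 shot.py w10; python3 -c "
from arc import *"
```

```text
w10 3474 alpha 0.14986127764512708 0.15109193448654223 z top 0.010095919032503517
grip in hub frame [-0.094  0.017  0.003] alpha 0.18096569320219127 rad 0.09554606404192922 F hub [ -1.391 -11.053   7.251]
```

{"api": "move_arm", "payload": {"motion": [{"tx":0,"ty":0.03,"tz":0,"twist":0,"claw":0.7},{"tx":0,"ty":0,"tz":0,"twist":0,"claw":0.7},{"tx":0,"ty":0,"tz":0,"twist":0,"claw":0.7}]}}

```text
time: 20.6
tool_pos: [0.5621, 0.0818, 0.0764]
eef_rot: [0.566, 0.74, -0.163, 0.324]
ft_force: [-14.1, 0.7, 6.0]
gripper_width: 0.0256
```

{"api": "move_arm", "payload": {"motion": [{"tx":0,"ty":-0.1,"tz":0,"twist":0,"claw":0.6},{"tx":0,"ty":-0.04,"tz":0,"twist":0,"claw":0.3},{"tx":0,"ty":0,"tz":0,"twist":0,"claw":0},{"tx":0,"ty":0,"tz":0,"twist":0,"claw":0},{"tx":0,"ty":0,"tz":0,"twist":0,"claw":0}]}}

```text
time: 21.02
tool_pos: [0.5613, 0.0816, 0.0766]
eef_rot: [0.565, 0.741, -0.158, 0.326]
ft_force: [-0.1, 0.8, 0.7]
gripper_width: 0.0806
```

{"api": "move_arm", "payload": {"motion": [{"tx":0,"ty":0,"tz":-0.5,"twist":0,"claw":0},{"tx":0,"ty":0,"tz":-0.8,"twist":0,"claw":0},{"tx":0,"ty":0,"tz":-0.8,"twist":0,"claw":0},{"tx":0,"ty":0,"tz":-0.8,"twist":0,"claw":0},{"tx":0,"ty":0,"tz":0,"twist":0,"claw":0}]}}

```text
time: 21.43
tool_pos: [0.5275, 0.1557, 0.1678]
eef_rot: [0.565, 0.741, -0.153, 0.328]
ft_force: [0.9, 0.3, 0.9]
gripper_width: 0.0854
```

```bash
python3 shot.py w11; python3 st.py; python3 - <<'E'
from bench import optics
import cv2
p,d=optics.read_camera("scene"); cv2.imwrite("pics/s2.png",p[:,:,::-1])
E
```

```text
w11 1156 alpha 0.11893186212004583 0.12082311157238416 z top 0.010118757500291491
21.4833 [ 0.5832  0.168   1.5869 -0.7387  1.506   0.4114] [0.5271 0.1541 0.1653] [ 0.5693 -0.5313 -0.3572] 0.08523463563708018 [0.2599 0.1153 0.0295]
axes x [-0.1467  0.7359 -0.661 ] y [0.9392 0.3133 0.1404] z [ 0.3104 -0.6002 -0.7372] tilt 42.508658972014274 bearing -62.65354466972526
```

View pics/w11.png

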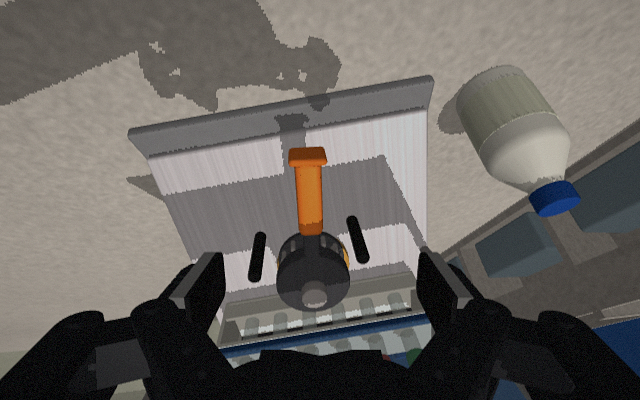

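View pics/s2.png

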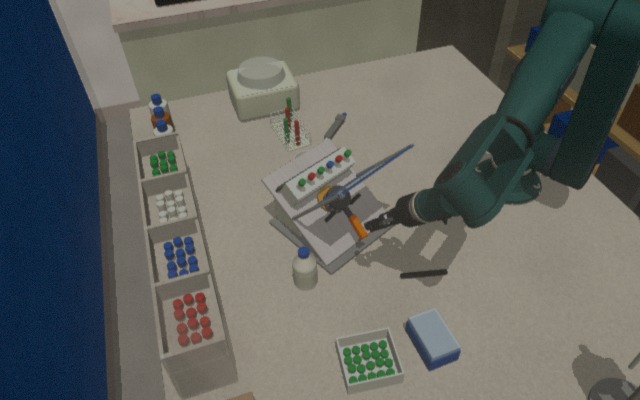

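```bash
python3 -c "
from bench import r
s=r.read_state();print(abs(s['joint_velocities']).max(),s['ft_force']);print(r.job_done())"
```

```text
0.05414475481618366 [-0.14096618 -0.35573758  0.38151453]
the job is handed in; nothing more can be done
None
```

The rack is clamped: I turned the orange lever clockwise until the brass cam was hard against its stop. I handed the job in at about 21.5 s of the 51 s allowed.

- **Getting the tilt:** The moves only allow a turn about the tool's own axis. I got the tilt by driving the arm against the edge of its reach, where it gave way to about 42 degrees. That let the hand pass under the splash shield.
- **Turning the lever:** The first stroke took the lever from about 0.09 to about 0.7 rad. I lifted it about 11 mm, swung it back, let it drop into mesh and turned it on to about 0.68 rad. There the handle force rose from about 3 N to 13 N.
- **Checking the stop:** I lifted the lever 14 mm, set it back one tooth and turned again. It stopped at 0.151 rad, which is 0.524 rad before the earlier stop and well clear of the posts. The handle force was 11 N, then about 14 N, so the cam was at its stop and not the lever on a post.

**Last checks:** The handle top was at 10.1 mm, the same as at the start, so the lever is down in mesh. The gripper was open and about 12 cm back, with wrist force near zero. In the final scene picture the bottle, marker, tip box and tray looked unmoved. I did not measure the bystanders' positions.

**One small disagreement:** The released lever reads about 0.12 rad instead of 0.151, which is within the 0.1 rad of play. The spindle angle was never measured directly, only inferred from where the lever stopped.

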